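# Dial open the combination lockbox

### The job

Open the lockbox: turn the dial counterclockwise (seen from above) until the red mark has passed the white pointer twice and stands at it the third time; then clockwise until the blue mark has passed it once and stands at it the second time; then slowly counterclockwise through the yellow arc until, somewhere in it, you feel the bolt drop and the dial come up solid - do not force it. Then let go of the dial, slide the green cover away from the robot, fully open, and leave everything else on the bench where it stands.

Things in the scene. Friction and masses are not known exactly. Their poses are not given: they have to be found in the camera images.
- lockbox: grey steel box fixed to the bench, 170 x 290 mm (its x, y), 60 mm high; origin at the centre of its underside, z up, x roughly away from the robot. The lock case with the dial is the half at its +y side, the store with the green sliding cover the half at -y. The upright dial axis passes through (0, +75 mm) of this frame
- dial: black dial lying flat on the lock case, 100 mm across, top face 73 mm above the bench, turns endlessly; origin on the dial axis at bench height, z up, positive = counterclockwise from above. Angles in its frame from its x axis: red mark 1.44 rad, blue 2.94, middle of the yellow arc -0.01, crank knob -1.80. From the blue to the middle of the yellow stop it turns 2.95 rad
- spinner_grip (a point): crank knob on the dial: dark wood, upright, 17 mm diameter, 37 mm tall, 34 mm off the dial axis, turning freely on its pin, so a hand that grips it can carry it round in circles without turning. This point: on its axis, 24 mm above the dial's face, 13 mm below its top. It needs 1 to 3 N when the dial turns alone, up to 6 N when it carries the hidden wheels
- pointer (a point): tip of the white pointer on the lock case, just outside the dial's rim, on the side towards the robot (lockbox -x of the dial axis)
- mark_red (a point): red bar painted on the dial, 45 mm from the axis; stop it within 0.10 rad of the pointer, not overrun
- mark_blue (a point): blue bar painted on the dial, 45 mm from the axis; stop it within 0.10 rad of the pointer, not overrun
- mark_yellow (a point): middle of the yellow arc on the dial, 45 mm from the axis; the arc spans 1.27 rad to either side. The gate lies hidden anywhere within 1.25 rad of the middle, differently each time, 0.20 rad wide: the sprung bolt drops into it by itself and the dial then comes up solid counterclockwise, at most 1.35 rad past the middle
- bolt_case: guide of the hidden bolt inside the lock case, fixed in it; it carries the sprung bolt, which is strained when the dial or the cover is forced against it (it bears 15 N)
- cover: green sliding cover over the store, 168 x 146 x 5 mm, its top 60 mm above the bench; it slides only along the lockbox's +x, 110 mm from shut to its open stop, with 1.5 N of friction. Its origin lies at the lockbox's origin when shut. While the lock is shut the bolt stops it after about 2 mm
- cover_knob (a point): black knob on the cover, 22 mm diameter, upright; the point is on its axis, 84 mm above the bench and 10.5 mm below the knob's top. The cover itself is 60 mm above the bench
- cup_b: small pale turned wooden cup, a bystander; origin at the centre of its underside
- glue_bottle: cream glue bottle with a nozzle, a bystander; origin at the centre of its underside
- blank_b: brown turned wooden blank with a dark band, a bystander; origin at the centre of its underside
- sand_block: grey sanding block, a bystander; origin at the centre of its underside
- blank_round: pale rounded turned blank, a bystander; origin at the centre of its underside
- mallet: turned carver's mallet, a bystander; origin at the centre of its underside

How it is judged:
By the outcome, as a careful person would: the job done as asked, in the order asked, and still so for the second after the job is handed in, with the robot touching nothing.
It also fails if it takes over 72 s, if anything falls off the work surface, if the arm or the gripper's body presses on something with over 40 N, if the wrist force passes 120 N, or if a joint passes its speed limit or range.

### The arm

A 6-joint arm with a two-finger parallel gripper is mounted at the origin on a cart in front of the work surface, level with it; the furniture and walls round the work are solid. World frame = base frame: x ahead of the robot, y to its left, z up, the work surface at z = 0. Lengths are in m, angles in degrees, forces in N, time in s.
With the tool pointing down it reaches from about 0.4 to 0.825 m from the base axis. Payload 7 kg.
Tool frame: the origin (TCP) lies at the very end of the fingers, on their centre line; the grasp point (between the pads) lies 19 mm behind it (r.grasp_offset is the z of the grasp point in the tool frame, in m); z points along the fingers, y is the direction in which the jaws open and shut (so a half turn about z gives the same grasp; the last joint's range is limited). The gripper opens to 88 mm and grips with 3 to 60 N. Pads are 19 mm wide; open, the fingers measure 130 mm over their backs; the gripper's body (78 mm by 193 mm) begins 47 mm behind the grasp point.
Start: joints at [-59.181, 20.546, 0.682, 0, -70.136, -16.507], TCP at [0.167, -0.654, 0.227] pointing down, gripper open.
Joint ranges: [-176.03, 176.03], [-82.01, 121.73], [-58.28, 71.71], [-173.87, 95.51], [-174.79, -0.11], [-173.66, 173.66]. Speed limits (degrees/s): [136.94, 136.94, 172.46, 180, 180, 180].

### API

Orientations are given as [roll, pitch, yaw] about the fixed x, y, z axes, in that order (R = Rz(yaw) Ry(pitch) Rx(roll)).
In Python, from plant import r, capture, calibration, order gives the robot as it stands.
- The arm moves only by the tool servo_tool, never from a script. Its arguments are lists of equal length, an entry for each row: "grip": the closure, from -1 (fully open) to 1 (shut), so that 0 is half open; "translation": the shift along the tool's x, y, z in m, a list of three; "turn": the turn about the tool's z in rad. A call has 1 to 10 rows; each row is the pose to reach, as a shift and turn from the pose commanded when the call began, along the tool's axes at that moment; what a row does not reach only later rows make up. A row lasts 1/12 s, in which the tool goes at most 41.7 mm and 7.16 degrees, less where a joint would pass 70% of its speed; a pose out of reach is approached as far as the arm can. A call with a gripper value outside its range is refused whole. The fingers move at their own pace and stop on an object; "newtons" is the grip in N (left out, the last holds). Time passes only in rows, so rows that repeat a pose let the fingers close. It gives the time, the measured TCP pose, the force and the opening at its end, in the units of the state.
- r.get_state(): the state, without advancing time (a new reading comes with each control period).
- capture(name): name is "scene" or "top" or "wrist"; returns (picture, depth): 480x640x3 uint8, blue, green, red; 480x640 float32, m along the optical axis (not along the pixel's ray), 0 where there is no reading.
- calibration(name): a dict with "fx", "fy", "cx", "cy" (pixels), "dist_coeffs" ([k1, k2, p1, p2, k3] as OpenCV has them; the pictures are not rectified), "view" (4x4, takes a point from world to camera coordinates). Camera axes: x right, y up, looking along -z (the intrinsics and any distortion apply to the point x, -y, -z); pixel columns grow to the right and rows downward; lengths in m; the calibration is good to about 2 mm. A picture is of the moment at which its call begins: read the wrist's pose just before it. calibration takes no time and is no camera call; for the wrist camera it gives the pose at the moment of the call.
- order.close_job(): hands the job in, once; it reports no verdict.
The state is a dict: "time_s": time; "joints": joint angles; "qd": joint speeds; "joint_torque": joint torques, N m; "tcp_pos": TCP position; "eef_rot": TCP orientation; "contact_force": force on the tool from outside, world axes, zero at the start; "moment": the same for the moment, N m; "gripper_width": finger opening in m.
Only numpy, scipy, OpenCV 4.12 (cv2) and the standard library are available. Lean on these libraries where they do the work, as an engineer would, in place of code of your own. Each camera call takes 0.05 s, during which the arm holds its last target.

## Working session

There is one attempt and no reset: what is moved stays moved. The work goes in short steps, Python scripts to look and compute and a tool call to move; the robot and the scene stay as the last step left them, time stands still between calls to the robot, and variables do not carry over. Pictures are saved under pics/ and viewed, and the job is handed in when it is done.

Besides the shell and the picture viewer there is one more tool, called after "Call:" as name(argument=value, ...), one argument or row to a line, values as JSON. servo_tool: Moves the arm, as the interface text tells. Its arguments: {"type":"object","properties":{"grip":{"type":"array","items":{"type":"number"}},"translation":{"type":"array","items":{"type":"array","items":{"type":"number"}}},"turn":{"type":"array","items":{"type":"number"}},"newtons":{"type":"number"}},"required":["grip","translation","turn"]}

```bash
ls; mkdir -p pics
python3 - <<'E'
from plant import r,capture,calibration
import cv2
print(r.get_state(), r.grasp_offset)
for n in ["top","scene"]:
    p,d=capture(n); cv2.imwrite(f"pics/{n}0.png",p); 
    import numpy as np; np.save(f"pics/{n}0.npy",d); print(n,calibration(n))
E
```

```text
pics
{'time_s': 0.0, 'joints': array([-5.91793226e+01,  2.05910806e+01,  6.33265459e-01, -2.24712460e-02,
       -7.01388511e+01, -1.65039988e+01]), 'qd': array([ 0.02911033,  0.02965031,  0.04941584, -0.07651074,  0.01376373,
        0.03875283]), 'joint_torque': array([ 1.78894206e-03, -5.82718492e+01,  2.93050539e+01,  6.99776441e+00,
        6.57933037e-03, -1.67744938e-04]), 'tcp_pos': array([ 0.16673243, -0.6535461 ,  0.22561547]), 'eef_rot': array([ 1.79901315e+02, -7.21004935e-03, -1.65690967e+02]), 'contact_force': array([0.09375893, 0.1240709 , 0.09503691]), 'moment': array([0.03807793, 0.03231765, 0.02951469]), 'gripper_width': 0.08800358659560202} -0.0188
top {'fx': 582.2895100305506, 'fy': 582.2895100305506, 'cx': 322.3060393797665, 'cy': 240.04855656687783, 'dist_coeffs': array([-0.17394696,  0.        ,  0.        ,  0.        ,  0.        ]), 'view': array([[-0.00562711, -0.99997303,  0.00471908,  0.03115098],
       [ 0.99798714, -0.00531771,  0.06319325, -0.55760154],
       [-0.06316645,  0.00506518,  0.99799015, -1.60258758],
       [ 0.        ,  0.        ,  0.        ,  1.        ]])}
scene {'fx': 527.4876366974282, 'fy': 527.4876366974282, 'cx': 321.55549923144224, 'cy': 235.7331312127581, 'dist_coeffs': array([-0.14751602,  0.        ,  0.        ,  0.        ,  0.        ]), 'view': array([[-0.71429831, -0.69972895, -0.01254272,  0.43209805],
       [ 0.60751359, -0.62886093,  0.48524341, -0.36561403],
       [-0.34742649,  0.33898867,  0.87428915, -1.22899499],
       [ 0.        ,  0.        ,  0.        ,  1.        ]])}
```

View pics/top0.png

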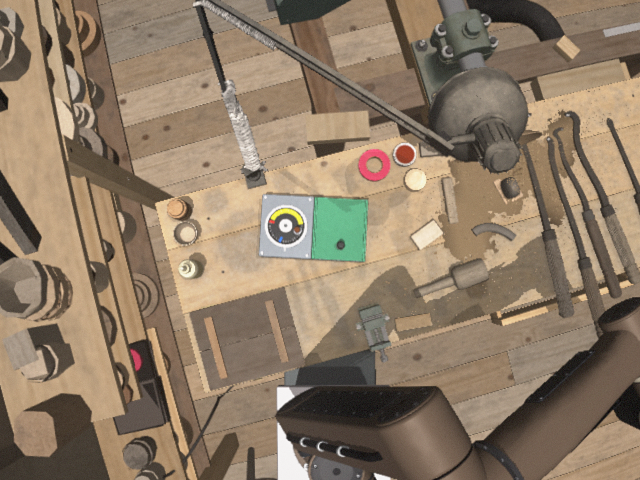

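View pics/scene0.png

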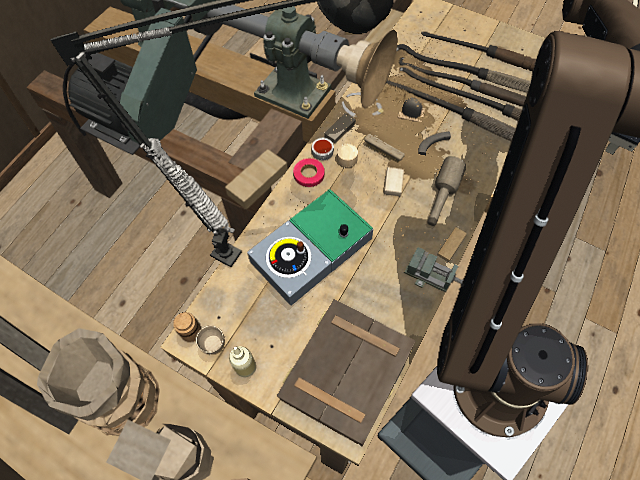

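Run:
```python
import cv2
p=cv2.imread("pics/top0.png")
cv2.imwrite("pics/top0c.png",cv2.resize(p[185:275,250:380],None,fx=6,fy=6,interpolation=cv2.INTER_CUBIC))
p=cv2.imread("pics/scene0.png")
cv2.imwrite("pics/scene0c.png",cv2.resize(p[180:310,240:380],None,fx=4.5,fy=4.5,interpolation=cv2.INTER_CUBIC))
```

```text
(no output)
```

View pics/top0c.png

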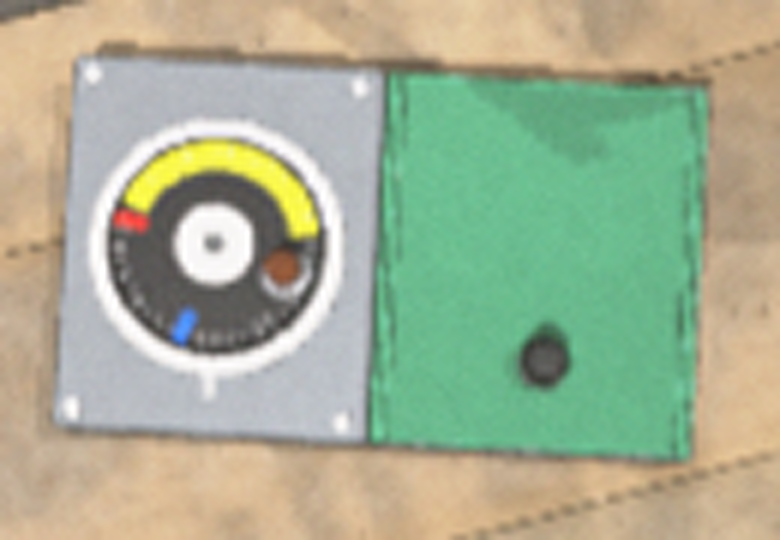

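View pics/scene0c.png

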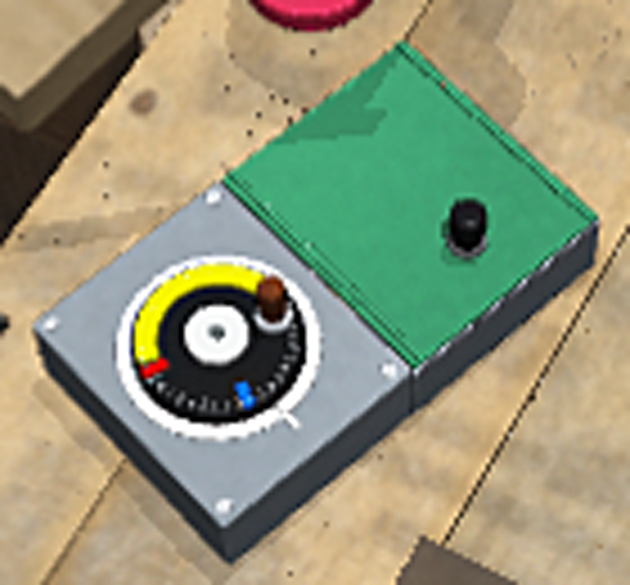

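```bash
cat > h.py <<'E'
import numpy as np,cv2
from plant import r,capture,calibration
def px2w(c,uv,z):
    K=np.array([[c['fx'],0,c['cx']],[0,c['fy'],c['cy']],[0,0,1]])
    n=cv2.undistortPoints(np.array([[uv]],float),K,c['dist_coeffs'])[0,0]
    V=c['view'];R=V[:3,:3];t=V[:3,3]
    d=R.T@np.array([n[0],-n[1],-1]);o=-R.T@t
    return o+d*(z-o[2])/d[2]
E
python3 - <<'E'
from h import *
c=calibration("top")
P={}
for n,u,v,z in [("TL",78,58,.06),("TR",708,88,.06),("BR",690,458,.06),("BL",55,428,.06),("dial",213,243,.073),("ptr",209,375,.062),("spin",282,264,.11),("cknob",546,358,.0945),("red",130,220,.073),("blue",185,327,.073)]:
    P[n]=px2w(c,(250+u/6-.4,185+v/6-.4),z); print(n,P[n].round(4))
C=sum(P[k] for k in["TL","TR","BR","BL"])/4
ex=(P["TL"]+P["TR"]-P["BL"]-P["BR"]);ey=(P["TL"]+P["BL"]-P["TR"]-P["BR"])
print(C,np.arctan2(ex[1],ex[0]),np.arctan2(-ey[0],ey[1]),np.hypot(*ex[:2])/2,np.hypot(*ey[:2])/2)
yaw=np.arctan2(-ey[0],ey[1])
print("axis",C+.075*np.array([-np.sin(yaw),np.cos(yaw),0]))
D=P["dial"]
for n,o in [("red",1.44),("blue",2.94),("spin",-1.80),("ptr",0)]:
    d=P[n]-D;a=np.arctan2(d[1],d[0]);print(n,a,(a-o)%(2*np.pi),np.hypot(*d[:2]))
# scene check
c=calibration("scene")
for n,u,v,z in [("dial",216,333,.073),("spin",270,288,.11),("cknob",468,211,.0945)]:
    print(n,px2w(c,(240+u/4.5-.4,180+v/4.5-.4),z).round(4))
E
```

```text
TL [0.6812 0.1906 0.06  ]
TR [ 0.6659 -0.0959  0.06  ]
BR [ 0.4978 -0.0859  0.06  ]
BL [0.5129 0.2007 0.06  ]
dial [0.5951 0.1283 0.073 ]
ptr [0.5364 0.1309 0.062 ]
spin [0.5824 0.0959 0.11  ]
cknob [ 0.5414 -0.0199  0.0945]
red [0.6057 0.1657 0.073 ]
blue [0.5574 0.1409 0.073 ]
[0.58943233 0.0523866  0.06      ] -0.05972486612044268 -0.0528962728790626 0.16847608053121108 0.2869058448212355
axis [0.5933977 0.1272817 0.06     ]
red 1.2942968754497328 6.137482182629319 0.03880316361996139
blue 2.8188688739997634 6.16205418117935 0.03976423765828597
spin -1.9446011307950695 6.138584176384517 0.034813724425416526
ptr 3.0983832419050468 3.0983832419050468 0.0587921147770661
dial [0.6    0.1263 0.073 ]
spin [0.5832 0.0977 0.11  ]
cknob [ 0.5443 -0.02    0.0945]
```

Run:
```python
from h import *
for n in ["top","scene"]:
    d=np.load(f"pics/{n}0.npy");c=calibration(n)
    K=np.array([[c['fx'],0,c['cx']],[0,c['fy'],c['cy']],[0,0,1]])
    v,u=np.mgrid[:480,:640]
    uv=np.stack([u,v],-1).reshape(-1,1,2).astype(float)
    q=cv2.undistortPoints(uv,K,c['dist_coeffs'])[:,0]
    z=d.reshape(-1);m=z>0
    X=np.stack([q[:,0]*z,-q[:,1]*z,-z],-1)[m]
    V=c['view'];W=(X-V[:3,3])@V[:3,:3]
    np.save(f"pics/{n}W.npy",W)
    s=(W[:,0]>.3)&(W[:,0]<1.0)&(W[:,1]>-.35)&(W[:,1]<.45)&(W[:,2]>.02)&(W[:,2]<.8)
    W=W[s]
    # heightmap 4cm: max z and min z
    print(n)
    print("x\\y ", [round(y,2) for y in np.arange(.43,-.36,-.05)])
    for x in np.arange(.95,.29,-.05):
        row=[]
        for y in np.arange(.43,-.36,-.05):
            k=(abs(W[:,0]-x)<.025)&(abs(W[:,1]-y)<.025)
            row.append("%4d/%-4d"%(1000*W[k,2].min(),1000*W[k,2].max()) if k.sum()>1 else "    .    ")
        print("%.2f"%x,*row)
```

```text
top
x\y  [np.float64(0.43), np.float64(0.38), np.float64(0.33), np.float64(0.28), np.float64(0.23), np.float64(0.18), np.float64(0.13), np.float64(0.08), np.float64(0.03), np.float64(-0.02), np.float64(-0.07), np.float64(-0.12), np.float64(-0.17), np.float64(-0.22), np.float64(-0.27), np.float64(-0.32)]
0.95     .         .         .      414/606   406/631   594/634      .         .         .         .         .         .         .         .         .         .    
0.90     .         .         .      363/493   360/489   597/637   595/642   598/643      .         .         .         .         .         .         .         .    
0.85     .         .         .      346/360   235/397      .      600/638   595/647   604/651      .         .         .       20/31     22/621    20/622   589/616 
0.80     .         .         .         .      211/320   141/275      .         .      603/653   607/659    20/656    20/26     20/607    20/634    20/637    20/632 
0.75     .         .         .         .       20/242    20/222      .         .         .      612/659    20/665    20/666    20/607  
[... 3427 characters left out ...]
         .         .         .       26/60  
0.45   22/106    20/143      .         .         .       62/76     67/80       .         .         .         .         .         .       20/31     20/40     21/73  
0.40     .       60/69     60/79     67/81     67/80     61/88     65/79       .         .         .         .       55/63       .       20/34     20/38     24/55  
0.35     .       21/80     68/91     67/80     68/80     67/90     37/89       .         .         .       20/64     32/65       .         .         .         .    
0.30     .       20/79     68/90     68/80     62/81     21/88     51/88     69/76       .         .       20/61     20/66     20/26       .         .         .
```

Call:
servo_tool(
  grip=[-1,-1,-1,-1,-1,-1,-1,-1,-1,-1],
  translation=[
    [-0.02,0.017,0],
    [-0.05,0.043,0],
    [-0.085,0.072,0],
    [-0.12,0.101,0],
    [-0.155,0.13,0],
    [-0.19,0.16,0],
    [-0.225,0.19,0],
    [-0.26,0.22,0],
    [-0.295,0.25,0],
    [-0.333,0.28,0],
  ],
  turn=[0.02,0.05,0.08,0.11,0.15,0.18,0.21,0.24,0.27,0.3],
  newtons=20,
)

```text
time_s: 0.93
tcp_pos: [0.3994, -0.3272, 0.2265]
eef_rot: [180.0, -0.0, 177.0]
contact_force: [1.3, 0.1, 0.4]
gripper_width: 0.0876
```

Call:
servo_tool(
  grip=[-1,-1,-1,-1,-1,-1,-1,-1,-1,-1],
  translation=[
    [-0.01,0.035,0],
    [-0.02,0.075,0],
    [-0.03,0.115,0],
    [-0.04,0.155,0],
    [-0.05,0.195,-0.005],
    [-0.06,0.235,-0.01],
    [-0.07,0.275,-0.01],
    [-0.08,0.315,-0.015],
    [-0.09,0.355,-0.02],
    [-0.1,0.39,-0.02],
  ],
  turn=[0,0,0,0,0,0,0,0,0,0],
)

```text
time_s: 1.77
tcp_pos: [0.5188, 0.0579, 0.2475]
eef_rot: [180.0, 0.1, 177.2]
contact_force: [1.5, -0.6, 0.5]
gripper_width: 0.0876
```

Call:
servo_tool(
  grip=[-1,-1,-1,-1],
  translation=[
    [0,0.02,0],
    [0,0.03,0],
    [0,0.03,0],
    [0,0.03,0],
  ],
  turn=[0,0,0,0],
)

```text
time_s: 2.1
tcp_pos: [0.5195, 0.0852, 0.2462]
eef_rot: [-180.0, -0.0, 177.2]
contact_force: [-0.7, -0.1, 0.3]
gripper_width: 0.0875
```

Run:
```python
from h import *
print(r.get_state()['joints'],r.get_state()['tcp_pos'])
c=calibration("wrist");print(c)
p,d=capture("wrist");cv2.imwrite("pics/w1.png",p)
np.save("pics/w1c.npy",c,allow_pickle=True)
```

```text
[ 3.06756373e+01  5.77728618e+00 -1.61474626e+01 -3.19330779e-03
 -6.81330528e+01 -1.23493549e+02] [0.51948495 0.08516635 0.24619064]
{'fx': 398.95817892076934, 'fy': 398.95817892076934, 'cx': 316.94055211811474, 'cy': 242.3560552228966, 'dist_coeffs': array([-0.06953104,  0.        ,  0.        ,  0.        ,  0.        ]), 'view': array([[ 0.04900206,  0.99879797, -0.00119028, -0.10976079],
       [-0.9647334 ,  0.04702217, -0.25899494,  0.53436047],
       [-0.25862765,  0.01383959,  0.96587795, -0.27552955],
       [ 0.        ,  0.        ,  0.        ,  1.        ]])}
```

View pics/w1.png

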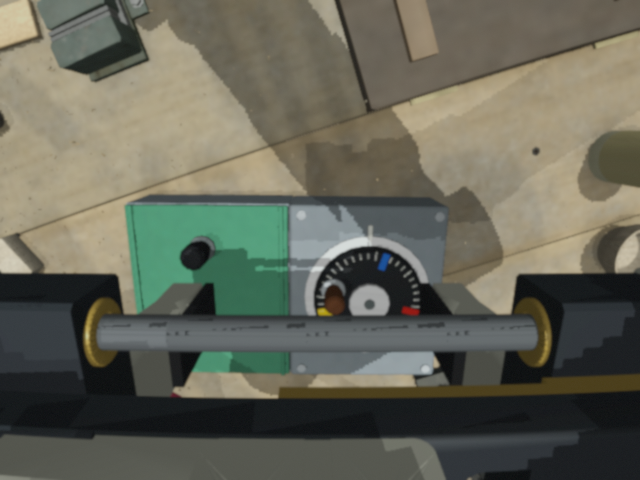

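Run:
```python
import cv2
p=cv2.imread("pics/w1.png")
cv2.imwrite("pics/w1c.png",cv2.resize(p[195:355,290:450],None,fx=3.75,fy=3.75,interpolation=cv2.INTER_CUBIC))
```

```text
(no output)
```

View pics/w1c.png

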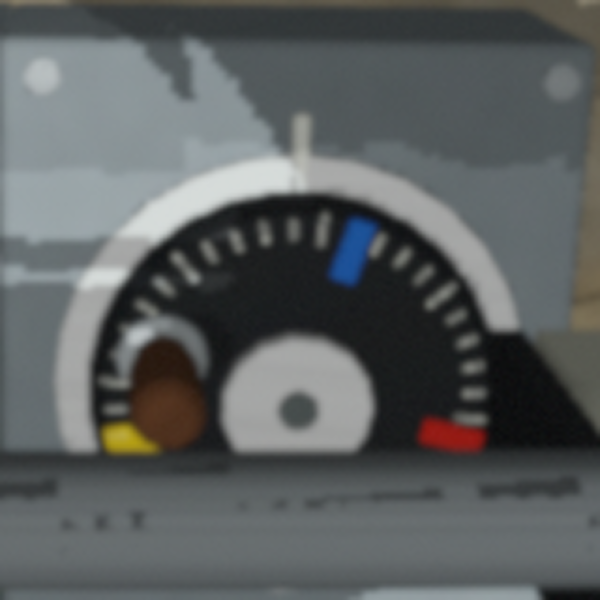

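Run:
```python
from h import *
c=np.load("pics/w1c.npy",allow_pickle=True).item()
P={}
for n,u,v,z in [("dial",298,410,.0735),("ptr",300,175,.062),("spinbase",160,365,.075),("spintop",170,413,.11),("red",452,437,.073),("blue",354,250,.073)]:
    P[n]=px2w(c,(290+u/3.75-.4,195+v/3.75-.4),z); print(n,P[n].round(4))
u,v=195,251
print("ck",px2w(c,(188,258),.0945))
D=P["dial"]
for n,o in [("red",1.44),("blue",2.94),("spintop",-1.80),("ptr",0)]:
    d=P[n]-D;a=np.arctan2(d[1],d[0]);print(n,a,(a-o)%(2*np.pi)-6.283,np.hypot(*d[:2]))
```

```text
dial [0.5977 0.1275 0.0735]
ptr [0.5426 0.1302 0.062 ]
spinbase [0.5839 0.0949 0.075 ]
spintop [0.5807 0.0959 0.11  ]
red [0.607  0.1648 0.073 ]
blue [0.5583 0.1412 0.073 ]
ck [ 0.54072354 -0.02228701  0.0945    ]
red 1.3269319778370903 -0.11288271498332403 0.038431447961880756
blue 2.8083118553459254 -0.1315028374744882 0.041725361524390055
spintop -2.0647447740335494 -0.2645594668539637 0.03590224932863405
ptr 3.09317788580769 -3.18982211419231 0.055187615766579545
```

Call:
servo_tool(
  grip=[-1,-1,-1,-1,-1,-1,-1,-1,-1,-1],
  translation=[
    [-0.03,0.007,0.02],
    [-0.0634,0.0139,0.05],
    [-0.0634,0.0139,0.08],
    [-0.0634,0.0139,0.11],
    [-0.0634,0.0139,0.135],
    [-0.0634,0.0139,0.15],
    [-0.0634,0.0139,0.16],
    [-0.0634,0.0139,0.166],
    [-0.0634,0.0139,0.166],
    [-0.0634,0.0139,0.166],
  ],
  turn=[0,0,0,0,0,0,0,0,0,0],
)

```text
time_s: 2.98
tcp_pos: [0.5845, 0.0956, 0.0814]
eef_rot: [180.0, 0.1, 177.1]
contact_force: [0.8, 0.2, 0.8]
gripper_width: 0.0875
```

Run:
```python
from h import *
print(r.get_state()['tcp_pos'],r.get_state()['eef_rot'],r.get_state()['contact_force'])
p,d=capture("wrist");cv2.imwrite("pics/w2.png",p)
```

```text
[0.58447785 0.09563832 0.08144412] [1.79980598e+02 6.11330548e-02 1.77098559e+02] [0.80751011 0.19951651 0.76213025]
```

View pics/w2.png

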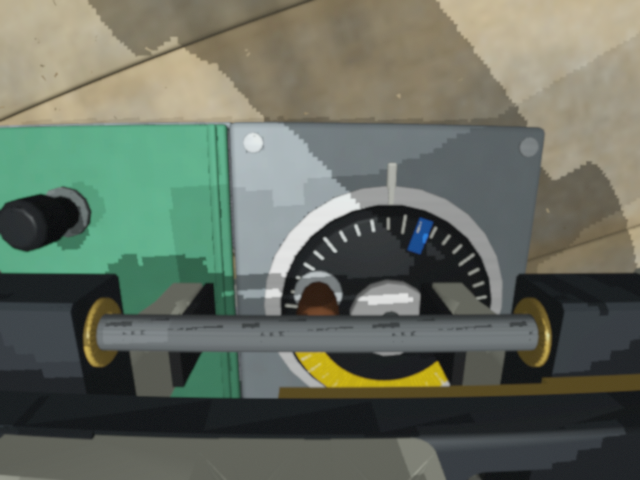

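Call:
servo_tool(
  grip=[1,1,1,1,1,1,1,1,1],
  translation=[
    [0,0,0],
    [0,0,0],
    [0,0,0],
    [0,0,0],
    [0,0,0],
    [0,0,0],
    [0,0,0],
    [0,0,0],
    [0,0,0],
  ],
  turn=[0,0,0,0,0,0,0,0,0],
  newtons=35,
)

```text
time_s: 3.78
tcp_pos: [0.5839, 0.096, 0.0805]
eef_rot: [-180.0, -0.0, 177.1]
contact_force: [0.2, 0.6, -0.3]
gripper_width: 0.0331
```

Run:
```python
from h import *
s=r.get_state();print(s['tcp_pos'],s['eef_rot'],s['contact_force'],s['gripper_width'])
p,d=capture("wrist");cv2.imwrite("pics/w3.png",p)
```

```text
[0.58389699 0.09596166 0.08050236] [-1.79995768e+02 -6.71304273e-03  1.77125897e+02] [ 0.21477026  0.60272016 -0.30283611] 0.03312542724687323
```

View pics/w3.png

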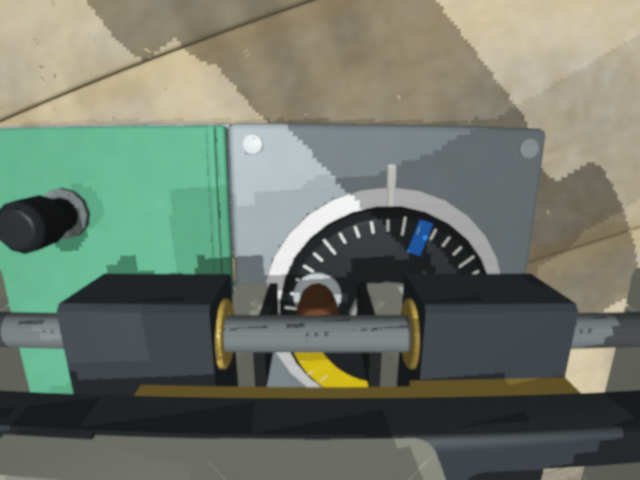

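Call:
servo_tool(
  grip=[1,1,1,1,1,1],
  translation=[
    [0,0,0],
    [0,0,0],
    [0,0,0],
    [0,0,0],
    [0,0,0],
    [0,0,0],
  ],
  turn=[0,0,0,0,0,0],
)

```text
time_s: 4.33
tcp_pos: [0.5839, 0.096, 0.0805]
eef_rot: [180.0, 0.0, 177.1]
contact_force: [0.4, 0.3, -1.2]
gripper_width: 0.016
```

```bash
cat > g.py <<'E'
# circle rows: usage g.py start_angle(knob world) total nrows [ax ay]
import sys,numpy as np
a0,tot,n=map(float,sys.argv[1:4]);n=int(n)
R=float(sys.argv[4]) if len(sys.argv)>4 else .034
yaw=np.radians(177.1)
tx=np.array([np.cos(yaw),np.sin(yaw)]);ty=np.array([np.sin(yaw),-np.cos(yaw)])
L=[]
for i in range(1,n+1):
    a=a0+tot*i/n
    d=R*np.array([np.cos(a)-np.cos(a0),np.sin(a)-np.sin(a0)])
    L.append([round(float(d@tx),4),round(float(d@ty),4),0])
print(L)
E
python3 -c "
from h import *
s=r.get_state();print(s['tcp_pos'],s['eef_rot'],s['contact_force'],s['gripper_width'],s['time_s'])"
python3 g.py -1.935 1 4; python3 g.py -1.935 -6.2832 20
```

```text
[0.58393564 0.09602361 0.08051489] [1.79995578e+02 3.09369093e-04 1.77123441e+02] [ 0.37757946  0.27625911 -1.16397899] 0.015981660518543418 4.3333
[[-0.0083, -0.0016, 0], [-0.0168, -0.0011, 0], [-0.0249, 0.0015, 0], [-0.032, 0.006, 0]]
[[0.0095, 0.0048, 0], [0.017, 0.0123, 0], [0.0218, 0.0218, 0], [0.0235, 0.0323, 0], [0.0219, 0.0428, 0], [0.017, 0.0523, 0], [0.0095, 0.0598, 0], [0.0, 0.0647, 0], [-0.0105, 0.0663, 0], [-0.021, 0.0647, 0], [-0.0305, 0.0599, 0], [-0.038, 0.0523, 0], [-0.0428, 0.0429, 0], [-0.0445, 0.0324, 0], [-0.0428, 0.0219, 0], [-0.038, 0.0124, 0], [-0.0305, 0.0048, 0], [-0.021, 0.0, 0], [-0.0105, -0.0017, 0], [0.0, 0.0, 0]]
```

```bash
python3 g.py -1.935 3.1416 10
```

```text
[[-0.0105, -0.0017, 0], [-0.021, 0.0, 0], [-0.0305, 0.0048, 0], [-0.038, 0.0124, 0], [-0.0428, 0.0219, 0], [-0.0445, 0.0324, 0], [-0.0428, 0.0429, 0], [-0.038, 0.0523, 0], [-0.0305, 0.0599, 0], [-0.021, 0.0647, 0]]
```

Call:
servo_tool(
  grip=[1,1,1,1,1,1,1,1,1,1],
  translation=[
    [-0.0105,-0.0017,0],
    [-0.021,0.0,0],
    [-0.0305,0.0048,0],
    [-0.038,0.0124,0],
    [-0.0428,0.0219,0],
    [-0.0445,0.0324,0],
    [-0.0428,0.0429,0],
    [-0.038,0.0523,0],
    [-0.0305,0.0599,0],
    [-0.021,0.0647,0],
  ],
  turn=[0,0,0,0,0,0,0,0,0,0],
)

```text
time_s: 5.17
tcp_pos: [0.6074, 0.1605, 0.0803]
eef_rot: [-180.0, -0.0, 177.2]
contact_force: [2.6, -5.0, -2.9]
gripper_width: 0.0161
```

```bash
cat > look.py <<'E'
from h import *
import sys
s=r.get_state();print(s['tcp_pos'],s['eef_rot'],s['contact_force'],s['gripper_width'],s['time_s'])
c=calibration("wrist");p,d=capture("wrist");cv2.imwrite(f"pics/{sys.argv[1]}.png",p)
np.save(f"pics/{sys.argv[1]}c.npy",c,allow_pickle=True)
E
python3 look.py w4
```

```text
[0.60735766 0.1605434  0.08033667] [-1.79974113e+02 -2.89972045e-03  1.77167508e+02] [ 2.57596525 -4.9527931  -2.88673679] 0.01609083768699066 5.1667
```

View pics/w4.png

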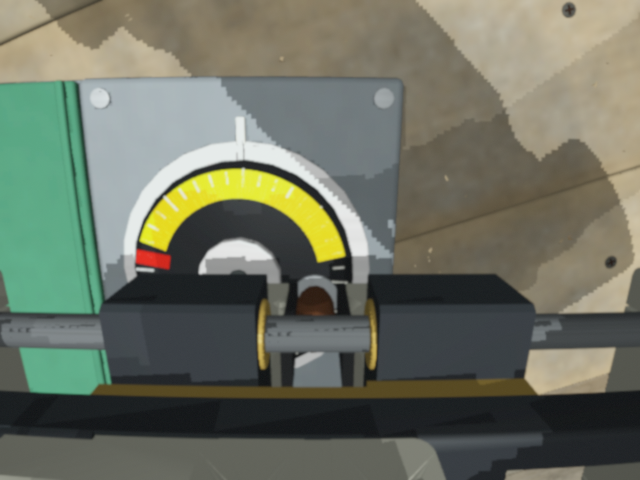

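Call:
servo_tool(
  grip=[1,1,1,1,1,1,1,1,1,1],
  translation=[
    [0.0105,0.0017,0],
    [0.021,0.0,0],
    [0.0305,-0.0048,0],
    [0.038,-0.0124,0],
    [0.0428,-0.0219,0],
    [0.0445,-0.0324,0],
    [0.0428,-0.0429,0],
    [0.038,-0.0523,0],
    [0.0305,-0.0599,0],
    [0.021,-0.0647,0],
  ],
  turn=[0,0,0,0,0,0,0,0,0,0],
)

```text
time_s: 6.05
tcp_pos: [0.582, 0.0965, 0.0804]
eef_rot: [179.9, -0.1, 177.1]
contact_force: [-3.6, 5.4, -1.9]
gripper_width: 0.0157
```

Call:
servo_tool(
  grip=[1,1,1,1,1,1,1,1,1,1],
  translation=[
    [-0.0105,-0.0017,0],
    [-0.021,0.0,0],
    [-0.0305,0.0048,0],
    [-0.038,0.0124,0],
    [-0.0428,0.0219,0],
    [-0.0445,0.0324,0],
    [-0.0428,0.0429,0],
    [-0.038,0.0523,0],
    [-0.0305,0.0599,0],
    [-0.021,0.0647,0],
  ],
  turn=[0,0,0,0,0,0,0,0,0,0],
)

```text
time_s: 6.88
tcp_pos: [0.6083, 0.1595, 0.0807]
eef_rot: [180.0, 0.1, 177.1]
contact_force: [4.6, -4.1, -6.1]
gripper_width: 0.0162
```

Call:
servo_tool(
  grip=[1,1,1,1,1,1,1,1,1,1],
  translation=[
    [0.0105,0.0017,0],
    [0.021,0.0,0],
    [0.0305,-0.0048,0],
    [0.038,-0.0124,0],
    [0.0428,-0.0219,0],
    [0.0445,-0.0324,0],
    [0.0428,-0.0429,0],
    [0.038,-0.0523,0],
    [0.0305,-0.0599,0],
    [0.021,-0.0647,0],
  ],
  turn=[0,0,0,0,0,0,0,0,0,0],
)

```text
time_s: 7.72
tcp_pos: [0.582, 0.0965, 0.0805]
eef_rot: [179.9, -0.1, 177.1]
contact_force: [-4.4, 4.8, -1.8]
gripper_width: 0.0159
```

```bash
python3 look.py w5; python3 g.py -1.935 1.5 10
```

```text
[0.58204628 0.09653017 0.0804595 ] [ 1.79874916e+02 -7.85595813e-02  1.77087800e+02] [-4.35589376  4.81508966 -1.84569009] 0.01588775731429875 7.7167
[[-0.005, -0.0012, 0], [-0.01, -0.0017, 0], [-0.0151, -0.0013, 0], [-0.0201, -0.0003, 0], [-0.0249, 0.0015, 0], [-0.0293, 0.004, 0], [-0.0333, 0.0072, 0], [-0.0368, 0.0108, 0], [-0.0397, 0.015, 0], [-0.042, 0.0196, 0]]
```

View pics/w5.png

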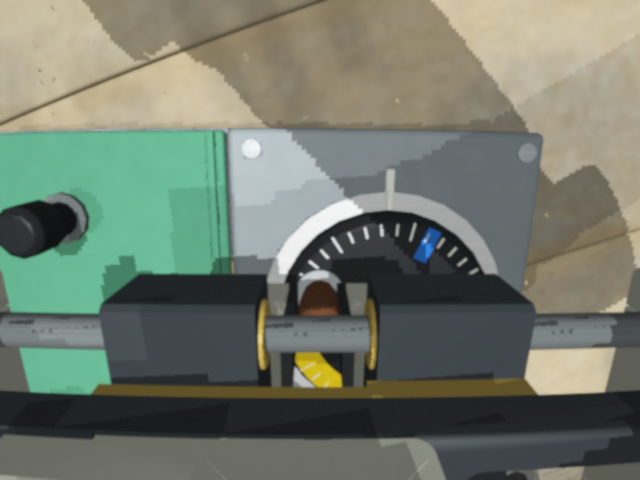

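Call:
servo_tool(
  grip=[1,1,1,1,1,1,1,1,1,1],
  translation=[
    [-0.005,-0.0012,0],
    [-0.01,-0.0017,0],
    [-0.0151,-0.0013,0],
    [-0.0201,-0.0003,0],
    [-0.0249,0.0015,0],
    [-0.0293,0.004,0],
    [-0.0333,0.0072,0],
    [-0.0368,0.0108,0],
    [-0.0397,0.015,0],
    [-0.042,0.0196,0],
  ],
  turn=[0,0,0,0,0,0,0,0,0,0],
)

```text
time_s: 8.6
tcp_pos: [0.6258, 0.1117, 0.0809]
eef_rot: [-179.9, -0.1, 177.1]
contact_force: [0.0, -5.8, 0.1]
gripper_width: 0.0158
```

```bash
python3 look.py w6; python3 -c "
import cv2
p=cv2.imread('pics/w6.png');cv2.imwrite('pics/w6c.png',cv2.resize(p[100:300,180:450],None,fx=2.8,fy=2.8,interpolation=2))"
```

```text
[0.62578222 0.11168597 0.08085886] [-1.79858369e+02 -7.68685880e-02  1.77104414e+02] [ 0.01488272 -5.84285419  0.10764764] 0.01584112969027753 8.6
```

View pics/w6c.png

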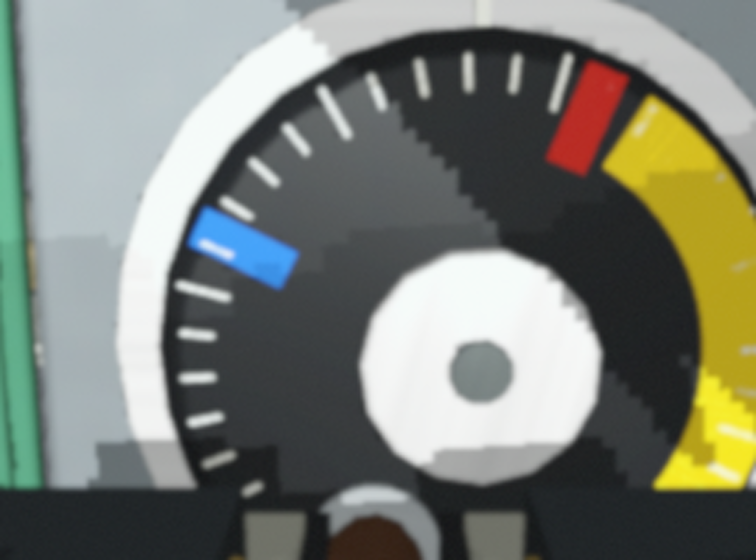

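```bash
cat > ang.py <<'E'
# ang.py img scale ox oy cu cv pu pv mu mv [mu mv]: signed CCW angle from mark to pointer
from h import *
import sys
c=np.load(f"pics/{sys.argv[1]}c.npy",allow_pickle=True).item()
s,ox,oy,*q=map(float,sys.argv[2:])
f=lambda u,v,z:px2w(c,(ox+(u+.5)/s-.5,oy+(v+.5)/s-.5),z)
D=f(q[0],q[1],.0735);P=f(q[2],q[3],.061)
a=lambda p:np.arctan2(p[1]-D[1],p[0]-D[0])
print("axis",D.round(4),"ptr",a(P), np.hypot(*(P-D)[:2]))
for i in range(4,len(q),2):
    m=f(q[i],q[i+1],.073);print("mark",a(m),"r",np.hypot(*(m-D)[:2]),"to go CCW",(a(P)-a(m)+np.pi)%(2*np.pi)-np.pi)
E
python3 ang.py w6 2.8 180 100 480 370 483 12 588 118 244 248
python3 ang.py w6 2.8 180 100 480 370 483 12 606 72 197 228
```

```text
axis [0.5964 0.1273 0.0735] ptr 3.0837489720811395 0.053075442037533914
mark 2.7116875583637396 r 0.04036607413649745 to go CCW 0.37206141371739987
mark -2.102558058700061 r 0.040037058103721206 to go CCW -1.0968782763983853
axis [0.5964 0.1273 0.0735] ptr 3.0837489720811395 0.053075442037533914
mark 2.7166229415230627 r 0.0472658741285949 to go CCW 0.3671260305580768
mark -2.091025269985139 r 0.04754791746788845 to go CCW -1.1084110651133088
```

```bash
python3 g.py -0.435 0.3 5
```

```text
[[-0.0007, 0.0019, 0], [-0.0013, 0.0039, 0], [-0.0018, 0.0058, 0], [-0.0021, 0.0079, 0], [-0.0024, 0.0099, 0]]
```

Call:
servo_tool(
  grip=[1,1,1,1,1,1,1],
  translation=[
    [-0.0007,0.0019,0],
    [-0.0013,0.0039,0],
    [-0.0018,0.0058,0],
    [-0.0021,0.0079,0],
    [-0.0024,0.0099,0],
    [-0.0024,0.0099,0],
    [-0.0024,0.0099,0],
  ],
  turn=[0,0,0,0,0,0,0],
)

```text
time_s: 9.23
tcp_pos: [0.6294, 0.1223, 0.0809]
eef_rot: [-179.9, 0.0, 177.1]
contact_force: [1.8, -5.7, -0.7]
gripper_width: 0.0158
```

```bash
python3 look.py w7; python3 -c "
import cv2
p=cv2.imread('pics/w7.png');cv2.imwrite('pics/w7c.png',cv2.resize(p[80:300,170:440],None,fx=2.7,fy=2.7,interpolation=2))"
```

```text
[0.62940001 0.12227406 0.08089838] [-1.79941414e+02  1.88515917e-02  1.77125058e+02] [ 1.76964608 -5.65641464 -0.67685835] 0.01581368032853686 9.2333
```

View pics/w7c.png

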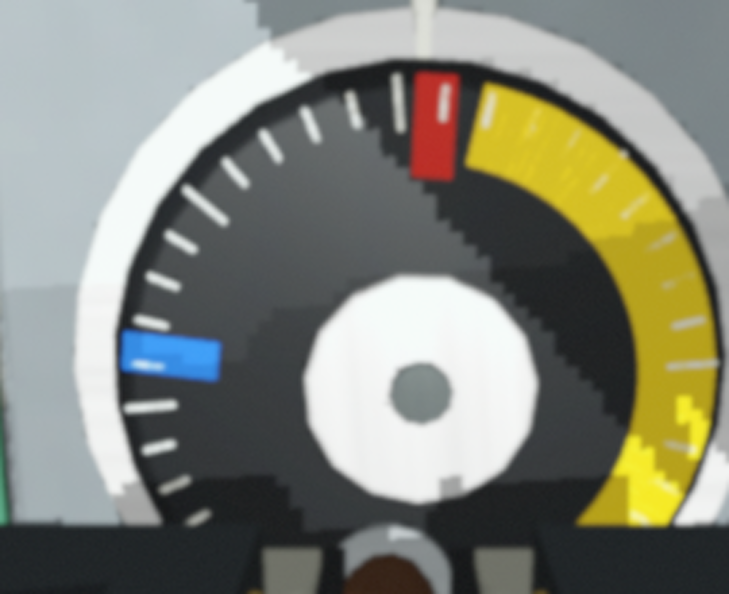

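```bash
python3 ang.py w7 2.7 170 80 421 391 425 50 435 126 171 356;python3 -c "
import numpy as np
a=np.array([.6294,.1223])-[.5962,.1279];b=np.array([.6258,.1117])-[.5962,.1279]
print(np.arctan2(a[1],a[0]),np.arctan2(b[1],b[0]))"
```

```text
axis [0.5962 0.1272 0.0735] ptr 3.0800045743967814 0.05219158312276307
mark 3.044900936191758 r 0.040343204749309323 to go CCW 0.03510363820502338
mark -1.7604929711495911 r 0.039637004005350175 to go CCW -1.4426877616332137
-0.16710179993110585 -0.5007658314181274
```

Call:
servo_tool(
  grip=[1,1,1],
  translation=[
    [0,0.0005,0],
    [0,0.001,0],
    [0,0.001,0],
  ],
  turn=[0,0,0],
)

```text
time_s: 9.53
tcp_pos: [0.6294, 0.1231, 0.0809]
eef_rot: [-179.9, 0.0, 177.1]
contact_force: [2.3, -5.1, -0.1]
gripper_width: 0.0161
```

```bash
python3 look.py w8; python3 -c "
import cv2
p=cv2.imread('pics/w8.png');cv2.imwrite('pics/w8c.png',cv2.resize(p[80:300,170:440],None,fx=2.7,fy=2.7,interpolation=2))"
```

```text
[0.62944991 0.12313763 0.08093519] [-1.79935433e+02  1.93160149e-02  1.77122197e+02] [ 2.29557991 -5.14346124 -0.09976818] 0.01609142431538886 9.5333
```

View pics/w8c.png

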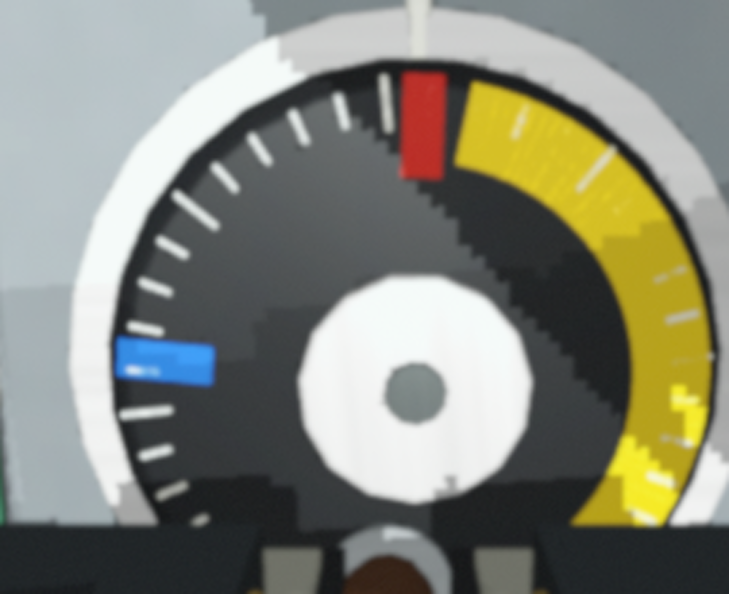

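```bash
python3 g.py -0.105 -3.1416 10; python3 g.py -3.2466 -3.1416 10;python3 g.py -0.105 -1.1 8
```

```text
[[0.0022, -0.0104, 0], [0.0076, -0.0196, 0], [0.0155, -0.0267, 0], [0.0252, -0.031, 0], [0.0358, -0.0321, 0], [0.0462, -0.0299, 0], [0.0554, -0.0245, 0], [0.0625, -0.0166, 0], [0.0668, -0.0069, 0], [0.0679, 0.0037, 0]]
[[-0.0022, 0.0104, 0], [-0.0076, 0.0196, 0], [-0.0155, 0.0267, 0], [-0.0252, 0.031, 0], [-0.0358, 0.0321, 0], [-0.0462, 0.0299, 0], [-0.0554, 0.0245, 0], [-0.0625, 0.0166, 0], [-0.0668, 0.0069, 0], [-0.0679, -0.0037, 0]]
[[0.0006, -0.0046, 0], [0.0018, -0.0091, 0], [0.0036, -0.0135, 0], [0.006, -0.0175, 0], [0.0089, -0.0211, 0], [0.0123, -0.0243, 0], [0.0161, -0.0271, 0], [0.0202, -0.0292, 0]]
```

Call:
servo_tool(
  grip=[1,1,1,1,1,1,1,1,1,1],
  translation=[
    [0.0022,-0.0104,0],
    [0.0076,-0.0196,0],
    [0.0155,-0.0267,0],
    [0.0252,-0.031,0],
    [0.0358,-0.0321,0],
    [0.0462,-0.0299,0],
    [0.0554,-0.0245,0],
    [0.0625,-0.0166,0],
    [0.0668,-0.0069,0],
    [0.0679,0.0037,0],
  ],
  turn=[0,0,0,0,0,0,0,0,0,0],
)

```text
time_s: 10.42
tcp_pos: [0.5616, 0.1322, 0.0804]
eef_rot: [-180.0, 0.0, 177.2]
contact_force: [8.6, -1.6, -13.0]
gripper_width: 0.0159
```

Call:
servo_tool(
  grip=[1,1,1,1,1,1,1,1,1,1],
  translation=[
    [-0.0022,0.0104,0],
    [-0.0076,0.0196,0],
    [-0.0155,0.0267,0],
    [-0.0252,0.031,0],
    [-0.0358,0.0321,0],
    [-0.0462,0.0299,0],
    [-0.0554,0.0245,0],
    [-0.0625,0.0166,0],
    [-0.0668,0.0069,0],
    [-0.0679,-0.0037,0],
  ],
  turn=[0,0,0,0,0,0,0,0,0,0],
)

```text
time_s: 11.25
tcp_pos: [0.6312, 0.1244, 0.0805]
eef_rot: [179.9, 0.1, 177.1]
contact_force: [1.6, 6.8, -4.5]
gripper_width: 0.0156
```

Call:
servo_tool(
  grip=[1,1,1,1,1,1,1,1,1,1],
  translation=[
    [0.0006,-0.0046,0],
    [0.0018,-0.0091,0],
    [0.0036,-0.0135,0],
    [0.006,-0.0175,0],
    [0.0089,-0.0211,0],
    [0.0123,-0.0243,0],
    [0.0161,-0.0271,0],
    [0.0202,-0.0292,0],
    [0.0202,-0.0292,0],
    [0.0202,-0.0292,0],
  ],
  turn=[0,0,0,0,0,0,0,0,0,0],
)

```text
time_s: 12.08
tcp_pos: [0.6073, 0.0955, 0.0807]
eef_rot: [-179.9, -0.1, 177.1]
contact_force: [0.6, -0.4, -1.7]
gripper_width: 0.016
```

```bash
python3 look.py w9; python3 -c "
import cv2
p=cv2.imread('pics/w9.png');cv2.imwrite('pics/w9c.png',cv2.resize(p[100:360,200:540],None,fx=2.3,fy=2.3,interpolation=2))"
```

```text
[0.60726006 0.09547555 0.08065843] [-1.79948357e+02 -7.16926747e-02  1.77124742e+02] [ 0.57010893 -0.4315422  -1.67539072] 0.01603283004908225 12.0833
```

View pics/w9c.png

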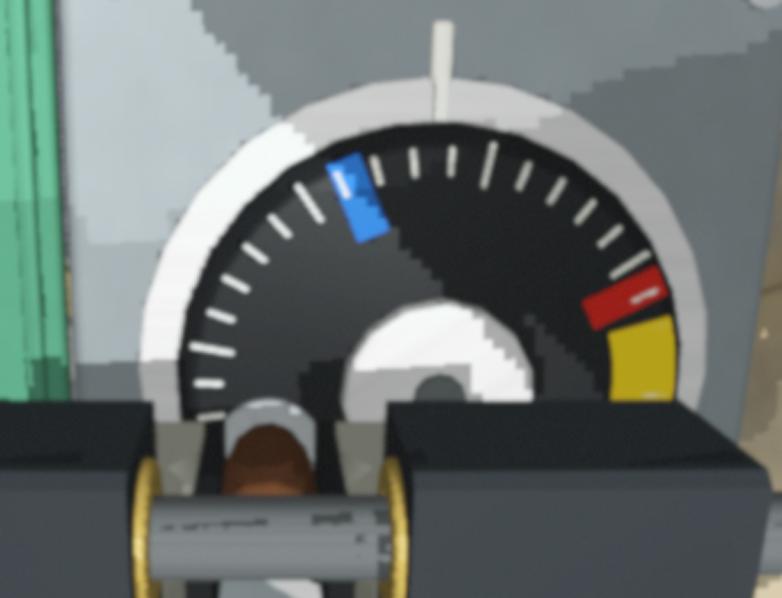

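```bash
python3 ang.py w9 2.3 200 100 438 398 441 110 358 196 625 297; python3 g.py -1.205 -0.35 5
```

```text
axis [0.5971 0.1277 0.0735] ptr 3.0850780046297888 0.05332593399622565
mark -2.7920658044254023 r 0.041650444486238045 to go CCW -0.40604149812439516
mark 2.041301904338855 r 0.03968244626324701 to go CCW 1.043776100290934
[[0.0022, -0.0009, 0], [0.0045, -0.0016, 0], [0.0068, -0.0022, 0], [0.0091, -0.0026, 0], [0.0115, -0.0028, 0]]
```

Call:
servo_tool(
  grip=[1,1,1,1,1,1,1],
  translation=[
    [0.0022,-0.0009,0],
    [0.0045,-0.0016,0],
    [0.0068,-0.0022,0],
    [0.0091,-0.0026,0],
    [0.0115,-0.0028,0],
    [0.0115,-0.0028,0],
    [0.0115,-0.0028,0],
  ],
  turn=[0,0,0,0,0,0,0],
)

```text
time_s: 12.72
tcp_pos: [0.5961, 0.0937, 0.0806]
eef_rot: [-180.0, -0.0, 177.1]
contact_force: [2.0, 0.5, -1.7]
gripper_width: 0.0161
```

```bash
python3 look.py w10; python3 -c "
import cv2
p=cv2.imread('pics/w10.png');cv2.imwrite('pics/w10c.png',cv2.resize(p[100:360,200:540],None,fx=2.3,fy=2.3,interpolation=2))"
```

```text
[0.59611748 0.09372946 0.08060916] [-1.79984710e+02 -3.22417732e-02  1.77129282e+02] [ 2.04049068  0.46824342 -1.70006214] 0.016130624694180022 12.7167
```

View pics/w10c.png

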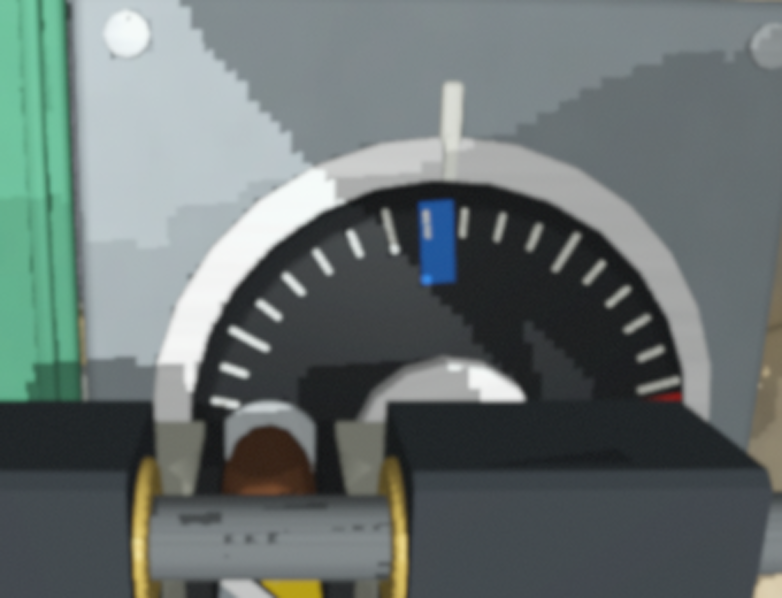

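Call:
servo_tool(
  grip=[1,1,1,1],
  translation=[
    [0.001,0,0],
    [0.002,0,0],
    [0.002,0,0],
    [0.002,0,0],
  ],
  turn=[0,0,0,0],
)

```text
time_s: 13.1
tcp_pos: [0.5946, 0.0939, 0.0806]
eef_rot: [-180.0, 0.0, 177.1]
contact_force: [3.5, -0.9, -0.5]
gripper_width: 0.0161
```

```bash
python3 look.py w11; python3 -c "
import cv2
p=cv2.imread('pics/w11.png');cv2.imwrite('pics/w11c.png',cv2.resize(p[100:360,200:540],None,fx=2.3,fy=2.3,interpolation=2))"
```

```text
[0.59456923 0.09390727 0.08062662] [-1.79994493e+02  2.45729239e-03  1.77127960e+02] [ 3.4575951  -0.91732678 -0.45359963] 0.01605119183040229 13.1
```

View pics/w11c.png

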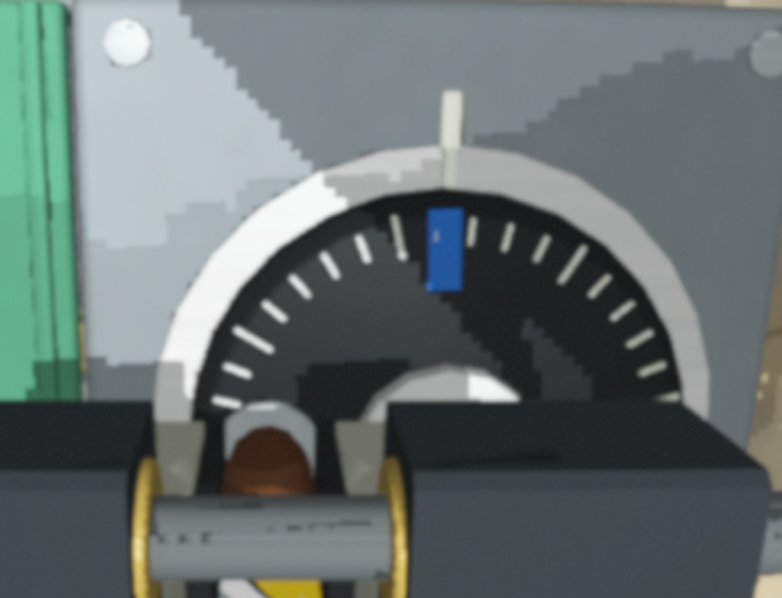

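```bash
python3 g.py -1.615 1.45 8 .0342
cat > k.py <<'E'
from h import *
s=r.get_state();p=s['tcp_pos'];f=s['contact_force']
a=np.arctan2(p[1]-.1279,p[0]-.5962);t=np.array([-np.sin(a),np.cos(a)])
print("knob",a.round(4),"rad",np.hypot(p[0]-.5962,p[1]-.1279).round(4),"Ftan",(f[:2]@t).round(2),s['time_s'])
E
python3 k.py
```

```text
[[-0.0062, 0.0006, 0], [-0.0121, 0.0023, 0], [-0.0177, 0.005, 0], [-0.0226, 0.0087, 0], [-0.0268, 0.0133, 0], [-0.0302, 0.0185, 0], [-0.0325, 0.0242, 0], [-0.0338, 0.0303, 0]]
knob -1.6178 rad 0.0341 Ftan 2.36 13.15
```

Call:
servo_tool(
  grip=[1,1,1,1,1,1,1,1,1],
  translation=[
    [-0.0062,0.0006,0],
    [-0.0121,0.0023,0],
    [-0.0177,0.005,0],
    [-0.0226,0.0087,0],
    [-0.0268,0.0133,0],
    [-0.0302,0.0185,0],
    [-0.0325,0.0242,0],
    [-0.0338,0.0303,0],
    [-0.0338,0.0303,0],
  ],
  turn=[0,0,0,0,0,0,0,0,0],
)

```text
time_s: 13.9
tcp_pos: [0.6307, 0.1241, 0.0805]
eef_rot: [180.0, 0.1, 177.2]
contact_force: [0.9, -1.3, 1.0]
gripper_width: 0.0163
```

```bash
python3 k.py; python3 g.py -0.165 0.12 6 .0342;python3 g.py -0.045 0.12 6 .0342
```

```text
knob -0.1105 rad 0.0347 Ftan -1.18 13.9
[[-0.0001, 0.0007, 0], [-0.0001, 0.0014, 0], [-0.0002, 0.002, 0], [-0.0002, 0.0027, 0], [-0.0002, 0.0034, 0], [-0.0002, 0.0041, 0]]
[[0.0, 0.0007, 0], [0.0, 0.0014, 0], [0.0001, 0.0021, 0], [0.0001, 0.0027, 0], [0.0002, 0.0034, 0], [0.0003, 0.0041, 0]]
```

```bash
for i in $(seq 0 45); do a=$(python3 -c "print(-0.11+0.06*$i)"); echo $a $(python3 g.py $a 0.06 2 .0342); done
```

```text
-0.11 [[-0.0, 0.001, 0], [-0.0001, 0.0021, 0]]
-0.05 [[0.0, 0.001, 0], [0.0001, 0.0021, 0]]
0.009999999999999995 [[0.0001, 0.001, 0], [0.0002, 0.002, 0]]
0.06999999999999999 [[0.0001, 0.001, 0], [0.0003, 0.002, 0]]
0.13 [[0.0002, 0.001, 0], [0.0004, 0.002, 0]]
0.19 [[0.0003, 0.001, 0], [0.0005, 0.002, 0]]
0.25 [[0.0003, 0.001, 0], [0.0007, 0.0019, 0]]
0.31 [[0.0004, 0.001, 0], [0.0008, 0.0019, 0]]
0.37 [[0.0004, 0.0009, 0], [0.0009, 0.0018, 0]]
0.43000000000000005 [[0.0005, 0.0009, 0], [0.001, 0.0018, 0]]
0.49 [[0.0005, 0.0009, 0], [0.0011, 0.0017, 0]]
0.5499999999999999 [[0.0006, 0.0008, 0], [0.0012, 0.0017, 0]]
0.61 [[0.0006, 0.0008, 0], [0.0013, 0.0016, 0]]
0.67 [[0.0007, 0.0008, 0], [0.0014, 0.0015, 0]]
0.73 [[0.0007, 0.0007, 0], [0.0015, 0.0014, 0]]
0.7899999999999999 [[0.0008, 0.0007, 0], [0.0016, 0.0013, 0]]
0.85 [[0.0008, 0.0006, 0], [0.0016, 0.0012, 0]]
0.91 [[0.0008, 0.0006, 0], [0.0017, 0.0011, 0]]
0.9700000000000001 [[0.0009, 0.0005, 0], [0.0018, 0.001, 0]]
1.0299999999999998 [[0.0009, 0.0005, 0], [0.0018, 0.0009, 0]]
1.0899999999999999 [[0.0009, 0.0004, 0], [0.0019, 0.00
[... 656 characters left out ...]
0], [0.0019, -0.0006, 0]]
1.8699999999999999 [[0.001, -0.0004, 0], [0.0019, -0.0008, 0]]
1.93 [[0.0009, -0.0004, 0], [0.0019, -0.0009, 0]]
1.99 [[0.0009, -0.0005, 0], [0.0018, -0.001, 0]]
2.0500000000000003 [[0.0009, -0.0005, 0], [0.0017, -0.0011, 0]]
2.11 [[0.0008, -0.0006, 0], [0.0017, -0.0012, 0]]
2.17 [[0.0008, -0.0006, 0], [0.0016, -0.0013, 0]]
2.23 [[0.0008, -0.0007, 0], [0.0015, -0.0014, 0]]
2.29 [[0.0007, -0.0007, 0], [0.0014, -0.0015, 0]]
2.35 [[0.0007, -0.0008, 0], [0.0013, -0.0016, 0]]
2.41 [[0.0006, -0.0008, 0], [0.0012, -0.0016, 0]]
2.47 [[0.0006, -0.0008, 0], [0.0011, -0.0017, 0]]
2.53 [[0.0005, -0.0009, 0], [0.001, -0.0018, 0]]
2.59 [[0.0005, -0.0009, 0], [0.0009, -0.0018, 0]]
```

Call:
servo_tool(
  grip=[1,1,1],
  translation=[
    [-0.0001,0.0007,0],
    [-0.0001,0.0014,0],
    [-0.0002,0.002,0],
  ],
  turn=[0,0,0],
)

```text
time_s: 14.15
tcp_pos: [0.6303, 0.1247, 0.0806]
eef_rot: [180.0, 0.0, 177.1]
contact_force: [2.1, -2.1, 1.7]
gripper_width: 0.0157
```

```bash
python3 k.py
```

```text
knob -0.0933 rad 0.0342 Ftan -1.86 14.15
```

Call:
servo_tool(
  grip=[1,1,1],
  translation=[
    [0,0.0007,0],
    [0.0001,0.0014,0],
    [0.0001,0.0021,0],
  ],
  turn=[0,0,0],
)

```text
time_s: 14.4
tcp_pos: [0.6302, 0.1263, 0.0807]
eef_rot: [-180.0, 0.0, 177.1]
contact_force: [1.1, -4.2, 1.5]
gripper_width: 0.0161
```

```bash
python3 k.py
```

```text
knob -0.048 rad 0.034 Ftan -4.17 14.4
```

Call:
servo_tool(
  grip=[1,1,1],
  translation=[
    [0,0.0007,0],
    [0.0001,0.0014,0],
    [0.0002,0.002,0],
  ],
  turn=[0,0,0],
)

```text
time_s: 14.65
tcp_pos: [0.6303, 0.1288, 0.0807]
eef_rot: [180.0, 0.0, 177.1]
contact_force: [2.1, -2.7, 1.4]
gripper_width: 0.0162
```

```bash
python3 k.py
```

```text
knob 0.0253 rad 0.0341 Ftan -2.74 14.65
```

Call:
servo_tool(
  grip=[1,1,1],
  translation=[
    [0.0001,0.0007,0],
    [0.0002,0.0014,0],
    [0.0003,0.002,0],
  ],
  turn=[0,0,0],
)

```text
time_s: 14.9
tcp_pos: [0.63, 0.1309, 0.0806]
eef_rot: [180.0, 0.0, 177.1]
contact_force: [2.3, -2.4, 1.6]
gripper_width: 0.0162
```

Call:
servo_tool(
  grip=[1,1,1],
  translation=[
    [0.0001,0.0007,0],
    [0.0003,0.0014,0],
    [0.0004,0.002,0],
  ],
  turn=[0,0,0],
)

```text
time_s: 15.15
tcp_pos: [0.6297, 0.1328, 0.0807]
eef_rot: [180.0, 0.0, 177.1]
contact_force: [2.0, -3.1, 1.9]
gripper_width: 0.016
```

Call:
servo_tool(
  grip=[1,1,1],
  translation=[
    [0.0002,0.0007,0],
    [0.0004,0.0014,0],
    [0.0005,0.002,0],
  ],
  turn=[0,0,0],
)

```text
time_s: 15.4
tcp_pos: [0.6293, 0.1347, 0.0807]
eef_rot: [180.0, 0.0, 177.1]
contact_force: [2.2, -1.2, 2.2]
gripper_width: 0.016
```

Call:
servo_tool(
  grip=[1,1,1],
  translation=[
    [0.0002,0.0007,0],
    [0.0004,0.0013,0],
    [0.0007,0.002,0],
  ],
  turn=[0,0,0],
)

```text
time_s: 15.65
tcp_pos: [0.6287, 0.1367, 0.0807]
eef_rot: [180.0, 0.0, 177.1]
contact_force: [3.8, -2.2, 2.7]
gripper_width: 0.0161
```

Call:
servo_tool(
  grip=[1,1,1],
  translation=[
    [0.0003,0.0006,0],
    [0.0005,0.0013,0],
    [0.0008,0.0019,0],
  ],
  turn=[0,0,0],
)

```text
time_s: 15.9
tcp_pos: [0.628, 0.139, 0.0807]
eef_rot: [180.0, 0.0, 177.1]
contact_force: [3.5, -1.0, 1.8]
gripper_width: 0.0159
```

Call:
servo_tool(
  grip=[1,1,1],
  translation=[
    [0.0003,0.0006,0],
    [0.0006,0.0012,0],
    [0.0009,0.0018,0],
  ],
  turn=[0,0,0],
)

```text
time_s: 16.15
tcp_pos: [0.6272, 0.1407, 0.0807]
eef_rot: [180.0, 0.0, 177.1]
contact_force: [4.2, -1.5, 2.6]
gripper_width: 0.0161
```

Call:
servo_tool(
  grip=[1,1,1],
  translation=[
    [0.0003,0.0006,0],
    [0.0007,0.0012,0],
    [0.001,0.0018,0],
  ],
  turn=[0,0,0],
)

```text
time_s: 16.4
tcp_pos: [0.6263, 0.1425, 0.0807]
eef_rot: [180.0, 0.0, 177.1]
contact_force: [4.2, -1.3, 2.9]
gripper_width: 0.0159
```

Call:
servo_tool(
  grip=[1,1,1],
  translation=[
    [0.0004,0.0006,0],
    [0.0008,0.0012,0],
    [0.0011,0.0017,0],
  ],
  turn=[0,0,0],
)

```text
time_s: 16.65
tcp_pos: [0.6253, 0.1442, 0.0807]
eef_rot: [180.0, 0.0, 177.1]
contact_force: [4.3, -1.3, 3.4]
gripper_width: 0.0162
```

Call:
servo_tool(
  grip=[1,1,1],
  translation=[
    [0.0004,0.0006,0],
    [0.0008,0.0011,0],
    [0.0012,0.0017,0],
  ],
  turn=[0,0,0],
)

```text
time_s: 16.9
tcp_pos: [0.6242, 0.1459, 0.0807]
eef_rot: [180.0, 0.0, 177.1]
contact_force: [5.0, -1.1, 4.1]
gripper_width: 0.0158
```

Call:
servo_tool(
  grip=[1,1,1],
  translation=[
    [0.0002,0.0007,0],
    [0.0006,0.0013,0],
    [0.0009,0.0019,0],
  ],
  turn=[0,0,0],
)

```text
time_s: 17.15
tcp_pos: [0.6231, 0.148, 0.0806]
eef_rot: [180.0, 0.0, 177.1]
contact_force: [3.4, -0.4, 3.4]
gripper_width: 0.0161
```

Call:
servo_tool(
  grip=[1,1,1],
  translation=[
    [0.0004,0.0005,0],
    [0.0009,0.0011,0],
    [0.0013,0.0016,0],
  ],
  turn=[0,0,0],
)

```text
time_s: 17.4
tcp_pos: [0.6219, 0.1496, 0.0806]
eef_rot: [180.0, 0.0, 177.1]
contact_force: [3.2, -0.3, 4.7]
gripper_width: 0.016
```

Call:
servo_tool(
  grip=[1,1,1],
  translation=[
    [0.0005,0.0005,0],
    [0.0009,0.001,0],
    [0.0014,0.0015,0],
  ],
  turn=[0,0,0],
)

```text
time_s: 17.65
tcp_pos: [0.6206, 0.151, 0.0805]
eef_rot: [-180.0, -0.0, 177.1]
contact_force: [4.0, -0.6, 3.5]
gripper_width: 0.0157
```

Call:
servo_tool(
  grip=[1,1,1],
  translation=[
    [0.0005,0.0005,0],
    [0.001,0.0009,0],
    [0.0015,0.0014,0],
  ],
  turn=[0,0,0],
)

```text
time_s: 17.9
tcp_pos: [0.6192, 0.1524, 0.0806]
eef_rot: [-180.0, 0.0, 177.1]
contact_force: [5.3, -0.2, 3.0]
gripper_width: 0.016
```

Call:
servo_tool(
  grip=[1,1,1],
  translation=[
    [0.0004,0.0006,0],
    [0.0009,0.001,0],
    [0.0014,0.0015,0],
  ],
  turn=[0,0,0],
)

```text
time_s: 18.15
tcp_pos: [0.6176, 0.1542, 0.0804]
eef_rot: [180.0, -0.0, 177.1]
contact_force: [1.2, 4.8, 3.9]
gripper_width: 0.0158
```

Call:
servo_tool(
  grip=[1,1,1],
  translation=[
    [0.0004,0.0003,0],
    [0.0008,0.0005,0],
    [0.0008,0.0005,0],
  ],
  turn=[0,0,0],
)

```text
time_s: 18.4
tcp_pos: [0.6165, 0.155, 0.0804]
eef_rot: [180.0, -0.0, 177.1]
contact_force: [0.5, 3.7, 3.6]
gripper_width: 0.0158
```

```bash
python3 k.py
```

```text
knob 0.9274 rad 0.0339 Ftan 1.86 18.4
```

Call:
servo_tool(
  grip=[1,1,1],
  translation=[
    [0.0006,0.0004,0],
    [0.0012,0.0007,0],
    [0.0012,0.0007,0],
  ],
  turn=[0,0,0],
)

```text
time_s: 18.65
tcp_pos: [0.6158, 0.1553, 0.0805]
eef_rot: [-180.0, -0.0, 177.1]
contact_force: [0.6, 2.2, 3.0]
gripper_width: 0.0158
```

```bash
python3 k.py
```

```text
knob 0.9517 rad 0.0337 Ftan 0.78 18.65
```

Call:
servo_tool(
  grip=[1,1,1],
  translation=[
    [0.0005,0.0003,0],
    [0.001,0.0006,0],
    [0.001,0.0006,0],
  ],
  turn=[0,0,0],
)

```text
time_s: 18.9
tcp_pos: [0.6149, 0.1559, 0.0805]
eef_rot: [-180.0, -0.0, 177.1]
contact_force: [1.6, 1.0, 1.7]
gripper_width: 0.016
```

```bash
python3 k.py
```

```text
knob 0.9803 rad 0.0337 Ftan -0.73 18.9
```

Call:
servo_tool(
  grip=[1,1,1],
  translation=[
    [0.0005,0.0004,0],
    [0.001,0.0007,0],
    [0.0014,0.001,0],
  ],
  turn=[0,0,0],
)

```text
time_s: 19.15
tcp_pos: [0.6135, 0.1569, 0.0805]
eef_rot: [-180.0, -0.0, 177.1]
contact_force: [1.1, 1.1, 2.8]
gripper_width: 0.016
```

```bash
python3 k.py
```

```text
knob 1.0332 rad 0.0338 Ftan -0.38 19.15
```

Call:
servo_tool(
  grip=[1,1,1],
  translation=[
    [0.0006,0.0003,0],
    [0.0012,0.0006,0],
    [0.0018,0.001,0],
  ],
  turn=[0,0,0],
)

```text
time_s: 19.4
tcp_pos: [0.6117, 0.1579, 0.0804]
eef_rot: [-180.0, -0.0, 177.1]
contact_force: [1.7, -0.9, 1.6]
gripper_width: 0.0159
```

```bash
python3 k.py
```

```text
knob 1.094 rad 0.0338 Ftan -1.96 19.4
```

Call:
servo_tool(
  grip=[1,1,1],
  translation=[
    [0.0006,0.0003,0],
    [0.0013,0.0006,0],
    [0.0019,0.0009,0],
  ],
  turn=[0,0,0],
)

```text
time_s: 19.65
tcp_pos: [0.61, 0.1587, 0.0805]
eef_rot: [-180.0, -0.0, 177.1]
contact_force: [2.7, -2.7, 1.5]
gripper_width: 0.0159
```

```bash
python3 k.py
```

```text
knob 1.1486 rad 0.0337 Ftan -3.57 19.65
```

Call:
servo_tool(
  grip=[1,1,1],
  translation=[
    [0.0006,0.0003,0],
    [0.0013,0.0006,0],
    [0.0019,0.0008,0],
  ],
  turn=[0,0,0],
)

```text
time_s: 19.9
tcp_pos: [0.6083, 0.1593, 0.0805]
eef_rot: [-179.9, 0.0, 177.1]
contact_force: [4.7, -6.2, 1.0]
gripper_width: 0.0158
```

```bash
python3 k.py
```

```text
knob 1.2024 rad 0.0337 Ftan -6.61 19.9
```

Call:
servo_tool(
  grip=[1,1,1],
  translation=[
    [0.0005,0.0001,0],
    [0.001,0.0001,0],
    [0.001,0.0001,0],
  ],
  turn=[0,0,0],
)

```text
time_s: 20.15
tcp_pos: [0.6076, 0.1595, 0.0805]
eef_rot: [-180.0, 0.0, 177.1]
contact_force: [5.8, -4.8, 0.6]
gripper_width: 0.0161
```

```bash
python3 k.py
```

```text
knob 1.2233 rad 0.0336 Ftan -7.07 20.15
```

Call:
servo_tool(
  grip=[1,1,1],
  translation=[
    [0.0005,0.0001,0],
    [0.001,0.0001,0],
    [0.001,0.0001,0],
  ],
  turn=[0,0,0],
)

```text
time_s: 20.4
tcp_pos: [0.6069, 0.1596, 0.0806]
eef_rot: [-180.0, 0.1, 177.1]
contact_force: [7.1, -5.1, -0.7]
gripper_width: 0.0159
```

```bash
python3 k.py
```

```text
knob 1.2467 rad 0.0335 Ftan -8.32 20.4
```

```bash
python3 look.py w12; python3 -c "
import cv2
p=cv2.imread('pics/w12.png');cv2.imwrite('pics/w12c.png',cv2.resize(p[80:400,100:500],None,fx=1.9,fy=1.85,interpolation=2))"
```

```text
[0.60685823 0.15963008 0.08057508] [-1.79960522e+02  5.65653554e-02  1.77124039e+02] [ 7.05621659 -5.13072509 -0.67564093] 0.015860975430480165 20.4
```

View pics/w12c.png

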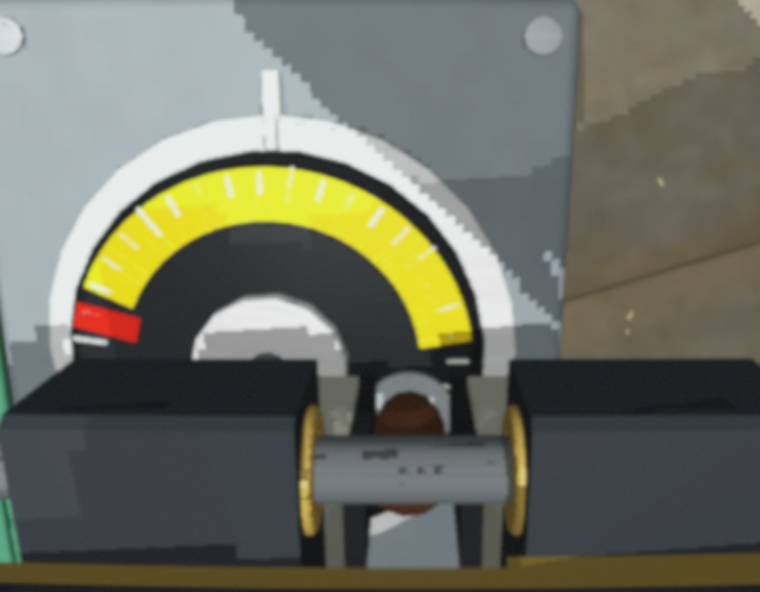

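Run:
```python
from h import *
c=np.load("pics/w12c.npy",allow_pickle=True).item()
f=lambda u,v:px2w(c,(100+u/1.9,80+v/1.85),.073)
D=np.array([.5962,.1275])
ang=lambda p:np.arctan2(p[1]-D[1],p[0]-D[0])
for n,u,v in [("red",108,322),("yL",112,300),("yR",447,345)]:
    p=f(u,v);print(n,p.round(4),ang(p),np.hypot(*(p[:2]-D)))
print("knobtop",[px2w(c,(100+410/1.9,80+z/1.85),.11).round(4) for z in (440,)])
```

```text
red [0.5832 0.09   0.073 ] -1.9032781526043079 0.039677298897610014
yL [0.5779 0.0918 0.073 ] -2.0436630703412018 0.04012362769964364
yR [0.5927 0.1679 0.073 ] 1.6561986907472634 0.040546558849329506
knobtop [array([0.599 , 0.1592, 0.11  ])]
```

Call:
servo_tool(
  grip=[1,1,1],
  translation=[
    [0.0005,0.0001,0],
    [0.001,0.0001,0],
    [0.001,0.0001,0],
  ],
  turn=[0,0,0],
)

```text
time_s: 20.7
tcp_pos: [0.6061, 0.1598, 0.0806]
eef_rot: [-180.0, 0.1, 177.1]
contact_force: [7.6, -5.3, -1.5]
gripper_width: 0.0159
```

```bash
python3 k.py; python3 look.py w13; python3 -c "
import cv2
p=cv2.imread('pics/w13.png');cv2.imwrite('pics/w13c.png',cv2.resize(p[80:400,100:500],None,fx=1.9,fy=1.85,interpolation=2))"
```

```text
knob 1.269 rad 0.0334 Ftan -8.82 20.7
[0.60613313 0.15980766 0.08060977] [-1.79965166e+02  7.98346060e-02  1.77126441e+02] [ 7.58569978 -5.29154376 -1.46910582] 0.015905627200789193 20.7
```

View pics/w13c.png

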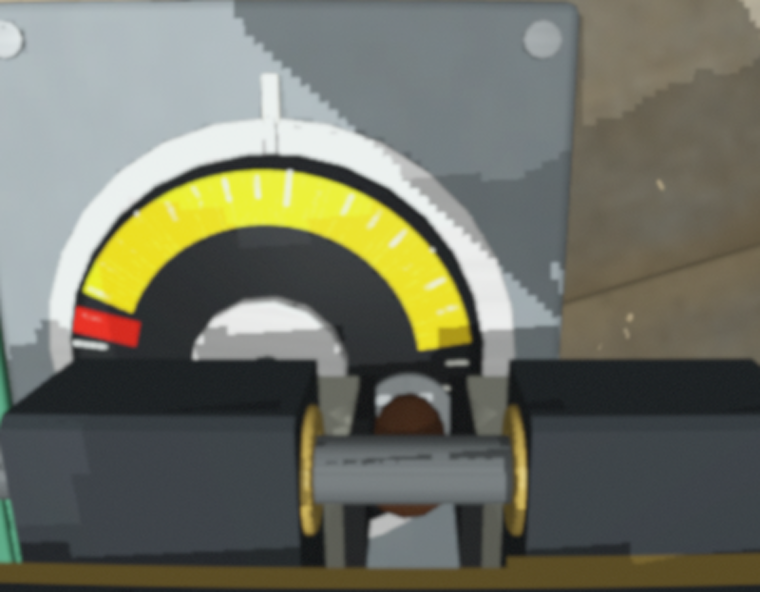

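Call:
servo_tool(
  grip=[1,1,-1,-1,-1,-1,-1,-1,-1,-1],
  translation=[
    [-0.001,0,0],
    [-0.0015,-0.0005,0],
    [-0.0015,-0.0005,0],
    [-0.0015,-0.0005,0],
    [-0.0015,-0.0005,0],
    [-0.0015,-0.0005,0],
    [-0.0015,-0.0005,0],
    [-0.0015,-0.0005,0],
    [-0.0015,-0.0005,0],
    [-0.0015,-0.0005,0],
  ],
  turn=[0,0,0,0,0,0,0,0,0,0],
)

```text
time_s: 21.58
tcp_pos: [0.6066, 0.16, 0.0805]
eef_rot: [180.0, -0.0, 177.1]
contact_force: [-0.6, -0.3, -0.6]
gripper_width: 0.0636
```

```bash
python3 k.py; python3 look.py w14; python3 -c "
import cv2
p=cv2.imread('pics/w14.png');cv2.imwrite('pics/w14c.png',cv2.resize(p[80:400,100:500],None,fx=1.9,fy=1.85,interpolation=2))"
```

```text
knob 1.258 rad 0.0337 Ftan 0.47 21.5833
[0.60657872 0.15999283 0.08053532] [ 1.79999729e+02 -7.00865319e-03  1.77128378e+02] [-0.59496868 -0.30077284 -0.56660282] 0.0635948171735328 21.5833
```

View pics/w14c.png

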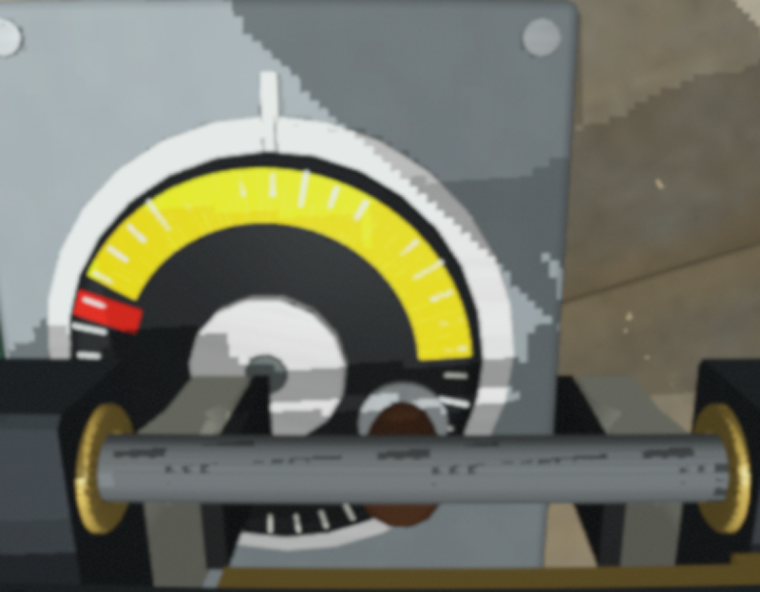

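Call:
servo_tool(
  grip=[-1,-1,-1,-1,-1,-1,-1,-1,-1,-1],
  translation=[
    [0,0,-0.02],
    [0,0,-0.05],
    [0,0,-0.07],
    [0.01,-0.03,-0.07],
    [0.02,-0.065,-0.07],
    [0.031,-0.1,-0.07],
    [0.041,-0.135,-0.07],
    [0.05,-0.165,-0.07],
    [0.0554,-0.184,-0.07],
    [0.0554,-0.184,-0.07],
  ],
  turn=[0,0,0,0,0,0,0,0,0,0],
)

```text
time_s: 22.47
tcp_pos: [0.5403, -0.024, 0.1508]
eef_rot: [180.0, -0.0, 177.0]
contact_force: [0.3, 0.0, -0.9]
gripper_width: 0.0875
```

```bash
python3 look.py w15
```

```text
[ 0.54034495 -0.02402118  0.15082593] [ 1.79999486e+02 -2.67174572e-02  1.76966966e+02] [ 0.32384954  0.00154365 -0.88306689] 0.08754784298713726 22.4667
```

View pics/w15.png

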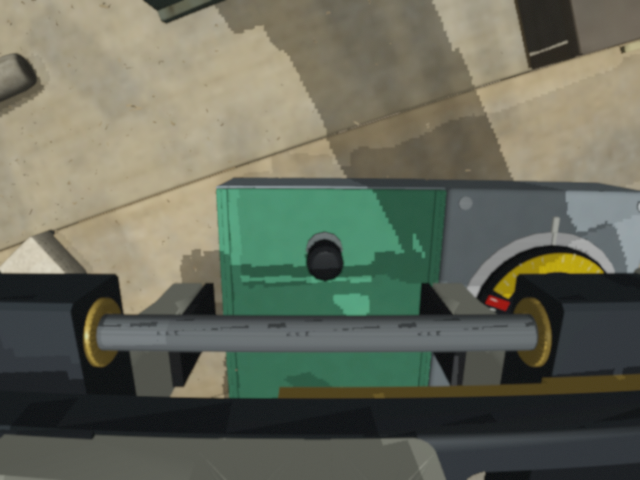

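Run:
```python
from h import *
c=np.load("pics/w15c.npy",allow_pickle=True).item()
print(px2w(c,(324,262),.0945),px2w(c,(325,247),.0615))
```

```text
[ 0.53963385 -0.02049343  0.0945    ] [ 0.54017992 -0.01933356  0.0615    ]
```

Call:
servo_tool(
  grip=[-1,-1,-1,-0.5,0,0.5,1,1,1,1],
  translation=[
    [0,0.003,0.03],
    [0,0.003,0.06],
    [0,0.003,0.078],
    [0,0.003,0.084],
    [0,0.003,0.084],
    [0,0.003,0.084],
    [0,0.003,0.084],
    [0,0.003,0.084],
    [0,0.003,0.084],
    [0,0.003,0.084],
  ],
  turn=[0,0,0,0,0,0,0,0,0,0],
  newtons=20,
)

```text
time_s: 23.35
tcp_pos: [0.5427, -0.0179, 0.0674]
eef_rot: [180.0, 0.1, 177.1]
contact_force: [-0.0, 0.1, 0.9]
gripper_width: 0.0468
```

Call:
servo_tool(
  grip=[1,1,1,1,1,1],
  translation=[
    [0,0,0],
    [0,0,0],
    [0,0,0],
    [0,0,0],
    [0,0,0],
    [0,0,0],
  ],
  turn=[0,0,0,0,0,0],
)

```text
time_s: 23.85
tcp_pos: [0.5421, -0.0195, 0.0666]
eef_rot: [-179.9, -0.0, 177.1]
contact_force: [1.9, -7.6, 1.6]
gripper_width: 0.0211
```

Call:
servo_tool(
  grip=[1,1,1,1,1,1],
  translation=[
    [0,-0.001,0],
    [0,-0.0015,0],
    [-0.001,-0.0015,0],
    [-0.002,-0.0015,0],
    [-0.003,-0.0015,0],
    [-0.004,-0.0015,0],
  ],
  turn=[0,0,0,0,0,0],
)

```text
time_s: 24.35
tcp_pos: [0.5462, -0.0199, 0.0666]
eef_rot: [-180.0, -0.0, 177.1]
contact_force: [-1.1, -1.3, 3.6]
gripper_width: 0.0208
```

Call:
servo_tool(
  grip=[1,1,1,1,1,1,1,1,1,1],
  translation=[
    [-0.003,0,0],
    [-0.007,0,0],
    [-0.013,0,0],
    [-0.02,0,0],
    [-0.028,0,0],
    [-0.036,0,0],
    [-0.044,0,0],
    [-0.052,0,0],
    [-0.06,0,0],
    [-0.068,0,0],
  ],
  turn=[0,0,0,0,0,0,0,0,0,0],
)

```text
time_s: 25.18
tcp_pos: [0.6152, -0.0239, 0.0666]
eef_rot: [-180.0, -0.0, 177.1]
contact_force: [-2.1, -5.1, 5.8]
gripper_width: 0.0212
```

Call:
servo_tool(
  grip=[1,1,1,1,1,1],
  translation=[
    [-0.008,0,0],
    [-0.016,0,0],
    [-0.023,0,0],
    [-0.029,0,0],
    [-0.032,0,0],
    [-0.034,0,0],
  ],
  turn=[0,0,0,0,0,0],
)

```text
time_s: 25.68
tcp_pos: [0.6493, -0.0259, 0.0667]
eef_rot: [-179.9, 0.0, 177.1]
contact_force: [-2.7, -7.2, 5.2]
gripper_width: 0.0207
```

```bash
python3 look.py w16; python3 -c "
from h import *
p,d=capture('top');cv2.imwrite('pics/top1.png',cv2.resize(p[150:290,240:400],None,fx=4,fy=4,interpolation=2))"
```

```text
[ 0.64931391 -0.02591957  0.06665023] [-1.79940044e+02  1.51383927e-02  1.77114745e+02] [-2.73668854 -7.19633894  5.16729213] 0.020728439556159082 25.6833
```

View pics/w16.png

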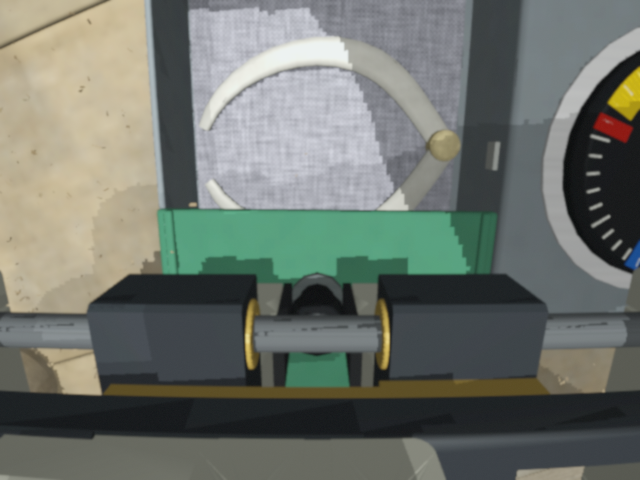

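View pics/top1.png

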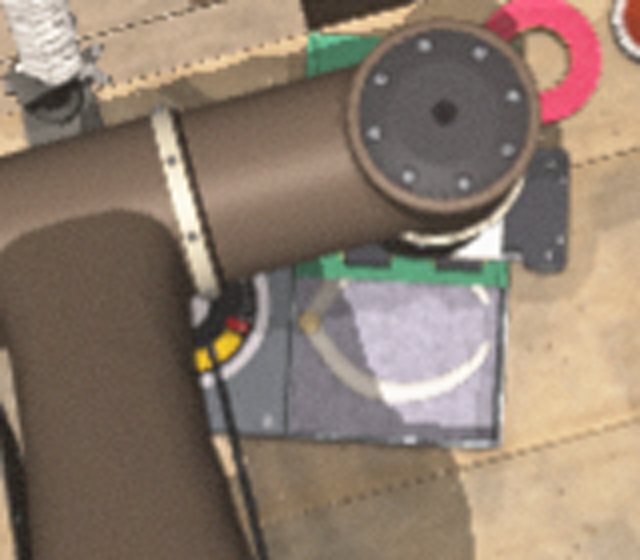

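Call:
servo_tool(
  grip=[1,1,1,1,1],
  translation=[
    [-0.001,-0.001,0],
    [-0.002,-0.0015,0],
    [-0.003,-0.0015,0],
    [-0.004,-0.0015,0],
    [-0.004,-0.0015,0],
  ],
  turn=[0,0,0,0,0],
)

```text
time_s: 26.2
tcp_pos: [0.652, -0.0262, 0.0666]
eef_rot: [180.0, -0.0, 177.1]
contact_force: [-2.9, -0.0, 6.5]
gripper_width: 0.0209
```

Call:
servo_tool(
  grip=[1,1,1,1,1],
  translation=[
    [-0.001,0,0],
    [-0.002,0,0],
    [-0.003,0,0],
    [-0.003,0,0],
    [-0.003,0,0],
  ],
  turn=[0,0,0,0,0],
)

```text
time_s: 26.62
tcp_pos: [0.6521, -0.0263, 0.0665]
eef_rot: [-180.0, -0.3, 177.1]
contact_force: [-13.3, 3.2, 13.1]
gripper_width: 0.021
```

Call:
servo_tool(
  grip=[1,1,-1,-1,-1,-1,-1,-1,-1,-1],
  translation=[
    [0.001,0,0],
    [0.002,0,0],
    [0.002,0,0],
    [0.002,0,0],
    [0.002,0,0],
    [0.002,0,0],
    [0.002,0,0],
    [0.002,0,0],
    [0.002,0,0],
    [0.002,0,0],
  ],
  turn=[0,0,0,0,0,0,0,0,0,0],
)

```text
time_s: 27.45
tcp_pos: [0.653, -0.0267, 0.0665]
eef_rot: [-180.0, -0.0, 177.1]
contact_force: [0.4, 0.1, 1.1]
gripper_width: 0.0684
```

Call:
servo_tool(
  grip=[-1,-1,-1,-1,-1,-1,-1,-1,-1,-1],
  translation=[
    [0,0,-0.02],
    [0,0,-0.05],
    [0,0,-0.08],
    [0,0,-0.1],
    [0.03,0,-0.11],
    [0.06,0,-0.12],
    [0.09,0,-0.12],
    [0.12,0,-0.12],
    [0.14,0,-0.12],
    [0.14,0,-0.12],
  ],
  turn=[0,0,0,0,0,0,0,0,0,0],
)

```text
time_s: 28.28
tcp_pos: [0.5096, -0.0198, 0.1872]
eef_rot: [179.9, 0.0, 177.1]
contact_force: [-1.0, -1.2, -0.6]
gripper_width: 0.0878
```

```bash
python3 look.py w17; python3 -c "
from h import *
p,d=capture('scene');cv2.imwrite('pics/scene1.png',p)"
```

```text
[ 0.50963392 -0.01978549  0.18720137] [1.79940809e+02 3.71067312e-03 1.77122370e+02] [-1.04250426 -1.2475184  -0.64151324] 0.08782119303149678 28.2833
```

View pics/w17.png

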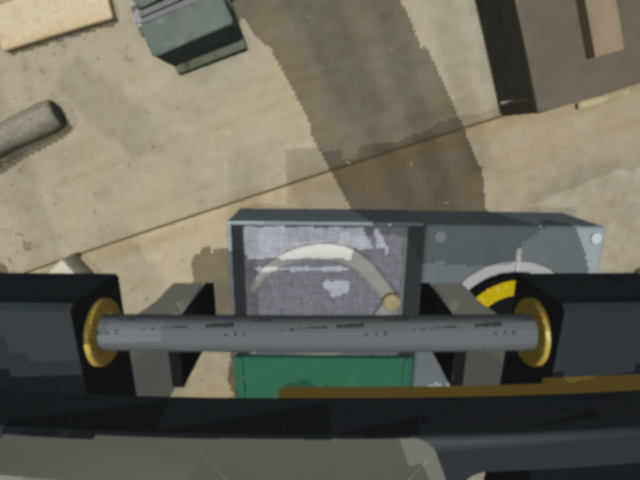

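View pics/scene1.png

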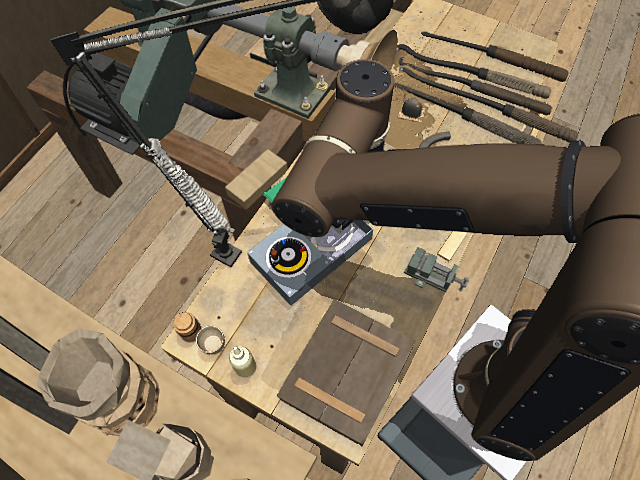

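Call:
servo_tool(
  grip=[-1,-1,-1,-1,-1,-1,-1,-1,-1,-1],
  translation=[
    [0.01,-0.02,0],
    [0.02,-0.05,0],
    [0.03,-0.08,0],
    [0.04,-0.11,0],
    [0.05,-0.14,0],
    [0.06,-0.17,0],
    [0.07,-0.2,0],
    [0.08,-0.23,0],
    [0.087,-0.255,0],
    [0.087,-0.255,0],
  ],
  turn=[0,0,0,0,0,0,0,0,0,0],
)

```text
time_s: 29.22
tcp_pos: [0.4129, -0.2734, 0.1863]
eef_rot: [-180.0, -0.1, 177.0]
contact_force: [-0.4, -0.3, 0.4]
gripper_width: 0.0874
```

```bash
python3 -c "
from h import *
p,d=capture('top');cv2.imwrite('pics/top2.png',p);cv2.imwrite('pics/top2c.png',cv2.resize(p[140:280,240:400],None,fx=4,fy=4,interpolation=2))"
```

```text
(no output)
```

View pics/top2.png

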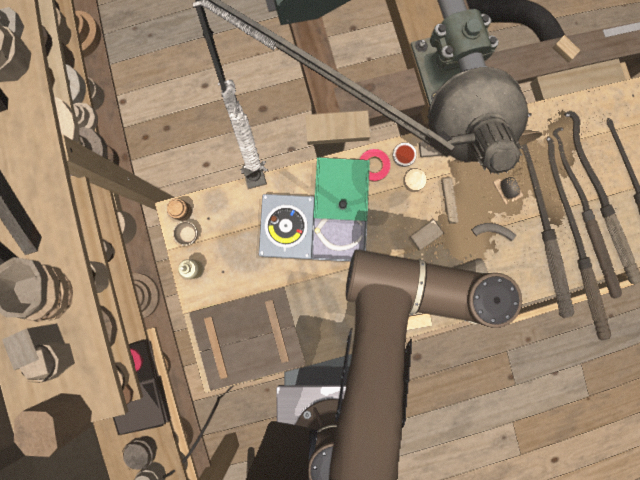

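View pics/top2c.png

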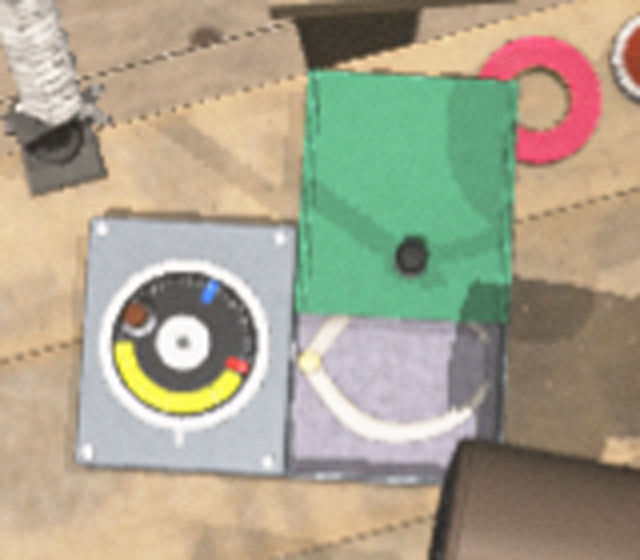

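Run:
```python
from h import *
c=calibration("top")
a=px2w(c,(240+410/4-.4,140+252/4-.4),.0945);b=px2w(c,(250+546/6-.4,185+358/6-.4),.0945)
print(a,b,np.hypot(*(a-b)[:2]))
e=px2w(c,(240+403/4-.4,140+319/4-.4),.06);n=px2w(c,(240+187/4-.4,140+470/4-.4),.06);print(e,n)
from plant import order
print(r.get_state()['contact_force'],r.get_state()['time_s'])
order.close_job()
```

```text
[ 0.65256371 -0.02480126  0.0945    ] [ 0.54143719 -0.01992275  0.0945    ] 0.11123355054904067
[ 0.61116456 -0.02102947  0.06      ] [0.50936763 0.12585918 0.06      ]
[-0.78822616  0.58599735 -0.23621671] 29.2667
the job is handed in; nothing more can be done
```

The lockbox is open: I ran the combination, the bolt dropped, and the green cover stands at its open stop. I handed the job in at 29.3 s with the gripper open and clear of everything.

- **Red (counterclockwise):** it passed the pointer twice and stopped on the third arrival, about 0.02 rad short in the wrist image.
- **Blue (clockwise):** it passed once and stopped on the second arrival, about 0.03 rad short, with no overrun.
- **Yellow arc (slow counterclockwise):** the dial came up solid near the middle of the arc. I pushed it with at most about 9 N, against the bolt's 15 N.
- **Cover:** it slid past the 2 mm lock stop with only 1–3 N, so the bolt had dropped. At the end it met a hard stop at about 13 N, and the top camera measured 111 mm of travel against the stated 110 mm.

**What disagreed:**
- The knob slipped about 3 mm in the pads at the end, so the arm position read about 0.1 rad too far. I judged the dial solid from camera images instead.
- The dial turned back about 0.07 rad when I let go. This is less than the 0.20 rad width of the gate.

In the last top view I saw no bystander out of place. The arm hid the mallet and part of the bench in that view, so I could not check those.

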